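# Check-weigh lens collars and close the tote

## Robot

A 6-joint arm with a two-finger parallel gripper is mounted at the origin on the work surface. World frame = base frame: x ahead of the robot, y to its left, z up, the work surface at z = 0. Lengths are in m, angles in rad, forces in N, time in s.
With the tool pointing down it reaches from about 0.3 to 0.875 m from the base axis. Payload 6.4 kg.
Tool frame: the origin (TCP) lies midway between the tips of the shut fingers; the grasp point (between the pads) lies 19 mm behind it; z points along the fingers, y is the line along which they close (so a half turn about z gives the same grasp; the last joint's range is limited). The gripper opens to 85 mm and grips with 20 to 120 N. Pads are 22 mm wide; open, the fingers measure 114 mm over their backs; the gripper's body (76 mm by 85 mm) begins 54 mm behind the grasp point. The pads swing forward as they close: fully open they stand 13 mm farther back than shut.
Start: joints at [-1.331, 0.181, 1.607, -0, 1.354, -0.206], TCP at [0.248, -0.519, 0.231] pointing down, gripper open.
Joint ranges: [-2.99, 2.99], [-0.89, 2.07], [0.3, 2.58], [-1.14, 4.28], [0, 2.63], [-3.12, 3.12]. Speed limits (rad/s): [2.57, 2.57, 3.01, 3.14, 3.14, 3.14].

## Interface

Orientations are given as a unit quaternion [w, x, y, z].
In Python, from bench import ctrl gives the robot as it stands. The module is installed in compiled form; this text tells all that it offers.
- The arm moves only by the tool move_arm, never from a script. Its argument "plan" is one flat list of numbers, 6 for each row, row after row: the shift along the world's x, y, z in units of 50 mm (1.0 is 50 mm), then the turn, a rotation vector about the world's x, y, z in rad. A call has 1 to 10 rows; each row is the pose to reach, as a shift and turn from the pose commanded when the call began; what a row does not reach only later rows make up. A row lasts 1/8 s, in which the tool goes at most 62.5 mm and 10.7 degrees, less where a joint would pass 70% of its speed; a pose out of reach is approached as far as the arm can. A call with a gripper value outside its range is refused whole. "grip" is the finger opening in mm, from 0 to 85.4, set as the call begins (left out, the last holds). The fingers move at their own pace and stop on an object; the grip force is fixed at half the most. Time passes only in rows, so rows that repeat a pose let the fingers close. It gives the time, the measured TCP pose, the force, the opening and the grip force at its end, in the units of the state.
- ctrl.get_obs(): the state, without advancing time (a new reading comes with each control period).
- ctrl.camera(name): name is "scene" or "side" or "wrist"; returns a dict with "pixels" (400x640x3 uint8, red, green, blue), "fx", "fy", "cx", "cy" (pixels), "dist_coeffs" ([k1, k2, p1, p2, k3] as OpenCV has them; the pictures are not rectified), "origin" and "attitude" of the camera in the world. Camera axes: x right, y down, z forward; pixel columns grow to the right and rows downward; lengths in m; the calibration is good to about 2 mm. A picture is of the moment at which its call begins. There is no depth.
- ctrl.hand_in(): hands the job in; it is judged then, once.
The state is a dict: "time_s": time; "q": joint angles; "dq": joint speeds; "joint_efforts": joint torques, N m; "eef_pos": TCP position; "eef_rot": TCP orientation; "wrist_force": force on the tool from outside, world axes, zero at the start; "torque": the same for the moment, N m; "opening": opening from 0.0 (shut) to 1.0 (fully open); "grasp_force": force on a finger pad.
Only numpy, scipy, OpenCV 4.12 (cv2) and the standard library are available. Lean on these libraries where they do the work, as an engineer would, in place of code of your own. Each camera call takes 0.05 s, during which the arm holds its last target. There are 200 camera calls.

## Task

Sort the lens collars by weight: in the order red, yellow, white (as many as are there) hang each one by its ring on the spring scale's hook, let go, wait until it has settled and read the scale, then put it in the blue tote if the pointer stands in the green zone (full metal) or in the orange tray if it stays in the white zone (light copy). When all are sorted, swing both bail arms of the tote fully in over its mouth so that it is ready for stacking. Leave the camera, lens, bottle and film can undisturbed.

Things in the scene. Friction and masses are not known exactly. Their poses are not given: they have to be found in the camera images.
- collar_red_a_c (a point): red-footed lens collar; at most one of the two red ones is present. Dark upright ring (60 mm across, 48 mm hole, 16 mm thick along x = hole axis), red foot block on top (16 x 30 x 34 mm), lug below; 96 mm high, stands on the lug. This point: mid-height. From it: hole centre 14 mm below, hole top 11 mm above, hole bottom 37 mm below, foot from 14 to 48 mm above. z up. 265-335 g or 132-168 g, looks alike
- collar_red_b_c (a point): red-footed lens collar; at most one of the two red ones is present. Dark upright ring (60 mm across, 48 mm hole, 16 mm thick along x = hole axis), red foot block on top (16 x 30 x 34 mm), lug below; 96 mm high, stands on the lug. This point: mid-height. From it: hole centre 14 mm below, hole top 11 mm above, hole bottom 37 mm below, foot from 14 to 48 mm above. z up. 265-335 g or 132-168 g, looks alike
- collar_yellow_a_c (a point): yellow-footed lens collar; at most one of the two yellow ones is present. Dark upright ring (60 mm across, 48 mm hole, 16 mm thick along x = hole axis), yellow foot block on top (16 x 30 x 34 mm), lug below; 96 mm high, stands on the lug. This point: mid-height. From it: hole centre 14 mm below, hole top 11 mm above, hole bottom 37 mm below, foot from 14 to 48 mm above. z up. 265-335 g or 132-168 g, looks alike
- collar_yellow_b_c (a point): yellow-footed lens collar; at most one of the two yellow ones is present. Dark upright ring (60 mm across, 48 mm hole, 16 mm thick along x = hole axis), yellow foot block on top (16 x 30 x 34 mm), lug below; 96 mm high, stands on the lug. This point: mid-height. From it: hole centre 14 mm below, hole top 11 mm above, hole bottom 37 mm below, foot from 14 to 48 mm above. z up. 265-335 g or 132-168 g, looks alike
- collar_white_a_c (a point): white-footed lens collar; at most one of the two white ones is present. Dark upright ring (60 mm across, 48 mm hole, 16 mm thick along x = hole axis), white foot block on top (16 x 30 x 34 mm), lug below; 96 mm high, stands on the lug. This point: mid-height. From it: hole centre 14 mm below, hole top 11 mm above, hole bottom 37 mm below, foot from 14 to 48 mm above. z up. 265-335 g or 132-168 g, looks alike
- collar_white_b_c (a point): white-footed lens collar; at most one of the two white ones is present. Dark upright ring (60 mm across, 48 mm hole, 16 mm thick along x = hole axis), white foot block on top (16 x 30 x 34 mm), lug below; 96 mm high, stands on the lug. This point: mid-height. From it: hole centre 14 mm below, hole top 11 mm above, hole bottom 37 mm below, foot from 14 to 48 mm above. z up. 265-335 g or 132-168 g, looks alike
- hook_seat (a point): top of the hook's level 7 mm wire where a collar hangs (foot up, wire in its hole). The wire runs along this x axis; +x leads to the scale's block and column, 80 mm on. To -x the wire ends 32 mm away in a tip whose top stands 14 mm higher. About 250 mm high unloaded, sinks under load; free space above. Hung, a collar's middle is about 11 mm below this point
- scale_hook (a joint): scale reading: how far the hook has sunk, m; 0 unloaded, 0.075 bottom stop; spring 80 N/m (12 mm per 100 g), settles in about 1 s. The red pointer beside the column moves down over a white zone (up to 0.026: light copy), then a green zone (beyond 0.026: full metal). The column is 390 mm tall
- tote: fixed blue tote, open on top, 130 mm in x, 200 mm in y, 110 mm high, walls and floor 4 mm; origin at the middle of its underside. Collars stand or lie inside it.
- bail_l (a joint): bail arm at the tote's +y end: U of 8 mm wire, 40 mm long, hinged along the tote's x axis at tote y = +97 mm, 118 mm above the tote's underside. 0: leaning out, 50 degrees above level; grows as it is swung up and inward; 2.25 rad: fully in, level over the mouth, at its stop. Stays where left (0.02 N m friction).
- bail_l_bar (a point): middle of the cross bar (8 mm thick, 112 mm long, along the tote's x) of that bail arm, 40 mm from its hinge.
- bail_r (a joint): bail arm at the tote's -y end: U of 8 mm wire, 40 mm long, hinged along the tote's x axis at tote y = -97 mm, 118 mm above the tote's underside. 0: leaning out, 50 degrees above level; grows as it is swung up and inward; 2.25 rad: fully in, level over the mouth, at its stop. Stays where left (0.02 N m friction).
- bail_r_bar (a point): middle of the cross bar (8 mm thick, 112 mm long, along the tote's x) of that bail arm, 40 mm from its hinge.
- reject_tray: loose orange tray, 120 mm in x, 170 mm in y, 40 mm high, walls and floor 4 mm, 0.8 kg; origin at the middle of its underside.
- pocket_tray: fixed grey block, 150 x 166 x 28 mm, origin at the middle of its underside, with six slot pockets (23 mm in x, 67 mm in y, 22 mm deep) in which the collars stand upright, hole axis along the block's x. Pocket centres at x = -48, 0, 48 mm, y = -40, 40 mm.
- camera: loose bystander: black camera body 130 mm wide, 93 mm high; origin at the middle of its underside.
- lens: loose bystander: black lens, 68 mm across, 60 mm high; origin at the middle of its underside.
- cleaner: loose bystander: amber bottle 40 mm across, 100 mm high; origin at the middle of its underside.
- film_can: loose bystander: black film can 32 mm across, 50 mm high; origin at the middle of its underside.
Mind the look-alikes: they are no part of the job. What is shaped like the part that bears collar_yellow_b_c but pink, purple or turquoise is not meant.

How it is judged:
On the way, in this order (a step that is already met when the one before it is completed fails the run):
1. the red collar hangs from the scale's hook, let go and at rest (contact force between each of collar_red_a, collar_red_b and scale_hook above 0.5 N and contact force between each of collar_red_a, collar_red_b and the arm below 0.05 N and contact force between each of collar_red_a, collar_red_b and the fingers below 0.05 N and distance between each of collar_red_a_c, collar_red_b_c and hook_seat below 0.04 m and linear speed of each of collar_red_a, collar_red_b below 0.03 m/s and angular speed of each of collar_red_a, collar_red_b below 0.5 rad/s), for 0.5 s.
2. the yellow collar hangs from the scale's hook, let go and at rest (contact force between each of collar_yellow_a, collar_yellow_b and scale_hook above 0.5 N and contact force between each of collar_yellow_a, collar_yellow_b and the arm below 0.05 N and contact force between each of collar_yellow_a, collar_yellow_b and the fingers below 0.05 N and distance between each of collar_yellow_a_c, collar_yellow_b_c and hook_seat below 0.04 m and linear speed of each of collar_yellow_a, collar_yellow_b below 0.03 m/s and angular speed of each of collar_yellow_a, collar_yellow_b below 0.5 rad/s), for 0.5 s.
3. the white collar hangs from the scale's hook, let go and at rest (contact force between each of collar_white_a, collar_white_b and scale_hook above 0.5 N and contact force between each of collar_white_a, collar_white_b and the arm below 0.05 N and contact force between each of collar_white_a, collar_white_b and the fingers below 0.05 N and distance between each of collar_white_a_c, collar_white_b_c and hook_seat below 0.04 m and linear speed of each of collar_white_a, collar_white_b below 0.03 m/s and angular speed of each of collar_white_a, collar_white_b below 0.5 rad/s), for 0.5 s.
4. both bail arms are swung fully in (value of joint each of bail_l, bail_r above 2.05 rad), for 0.2 s.
At the end, for the whole second after the job is handed in: each collar's middle lies inside the tote (full-metal ones; below its rim) or inside the orange tray (light ones; less than 100 mm above its underside), at rest, and both bail arms stand above 2.05 rad (all of step 4 and x of collar_red_a_c in the frame of tote between -0.061 and 0.061 m and y of collar_red_a_c in the frame of tote between -0.096 and 0.096 m and z of each of collar_red_a_c, collar_yellow_b_c, collar_white_b_c in the frame of tote below 0.105 m and linear speed of each of collar_red_a, collar_red_b, collar_yellow_a, collar_yellow_b, collar_white_a, collar_white_b below 0.03 m/s and x of collar_red_b_c in the frame of reject_tray between -0.056 and 0.056 m and y of collar_red_b_c in the frame of reject_tray between -0.081 and 0.081 m and z of each of collar_red_b_c, collar_yellow_a_c, collar_white_a_c in the frame of reject_tray below 0.1 m and x of collar_yellow_a_c in the frame of reject_tray between -0.056 and 0.056 m and y of collar_yellow_a_c in the frame of reject_tray between -0.081 and 0.081 m and x of collar_yellow_b_c in the frame of tote between -0.061 and 0.061 m and y of collar_yellow_b_c in the frame of tote between -0.096 and 0.096 m and x of collar_white_a_c in the frame of reject_tray between -0.056 and 0.056 m and y of collar_white_a_c in the frame of reject_tray between -0.081 and 0.081 m and x of collar_white_b_c in the frame of tote between -0.061 and 0.061 m and y of collar_white_b_c in the frame of tote between -0.096 and 0.096 m); the robot touches nothing.
It fails at once if a bystander (camera, lens, bottle, film can) is shoved more than 30 mm (distance of any of camera, lens, cleaner, film_can from where it was at the start of the episode above 0.03 m).
Of collar_red_a, collar_red_b only 1 to 1 are there at a start; the rules pass over those that are not, and their reading is None.
Of collar_yellow_a, collar_yellow_b only 1 to 1 are there at a start; the rules pass over those that are not, and their reading is None.
Of collar_white_a, collar_white_b, lens_cap only 1 to 1 are there at a start; the rules pass over those that are not, and their reading is None.
At some moment in a run one of reject_tray may be knocked a few centimetres aside while the robot is not near it.
It also fails if it takes over 210 s, if anything falls off the work surface, if the arm or the gripper's body presses on something with over 40 N, if the wrist force passes 120 N, or if a joint passes its speed limit or range.

## Working session

There is one attempt and no reset: what is moved stays moved. The work goes in short steps, Python scripts to look and compute and a tool call to move; the robot and the scene stay as the last step left them, time stands still between calls to the robot, and variables do not carry over. Pictures are saved under pics/ and viewed, at most 14 in all, crops included, and the job is handed in when it is done.

Besides the shell and the picture viewer there is one more tool, called by a JSON object that holds its "method" and its "body", one argument or row to a line. move_arm: Moves the arm, as the interface text tells. Its arguments: {"type":"object","properties":{"plan":{"type":"array"},"grip":{"type":"number"}},"required":["plan"]}

```bash
mkdir -p pics; cat > h.py <<'E'
import numpy as np, cv2
from bench import ctrl
from scipy.spatial.transform import Rotation as R
def rot(a):
    a=np.array(a,float)
    return a if a.shape==(3,3) else R.from_quat(a[[1,2,3,0]]).as_matrix()
def snap(n,f=None):
    c=ctrl.camera(n)
    if f: cv2.imwrite(f'pics/{f}.png',c['pixels'][:,:,::-1])
    return c
def K(c): return np.array([[c['fx'],0,c['cx']],[0,c['fy'],c['cy']],[0,0,1.]])
def ray(c,uv):
    p=cv2.undistortPoints(np.array([[uv]],float),K(c),np.array(c['dist_coeffs'],float))[0,0]
    d=rot(c['attitude'])@np.array([p[0],p[1],1]); return np.array(c['origin'],float),d/np.linalg.norm(d)
def onz(c,uv,z):
    o,d=ray(c,uv); return o+d*(z-o[2])/d[2]
def proj(c,P):
    A=rot(c['attitude']); q=(np.array(P,float)-c['origin'])@A
    return cv2.projectPoints(q.reshape(-1,1,3),np.zeros(3),np.zeros(3),K(c),np.array(c['dist_coeffs'],float))[0][:,0]
def tri(c1,u1,c2,u2):
    o1,d1=ray(c1,u1);o2,d2=ray(c2,u2)
    s=np.linalg.lstsq(np.c_[d1,-d2],o2-o1,rcond=None)[0]
    a,b=o1+d1*s[0],o2+d2*s[1]; return (a+b)/2,np.linalg.norm(a-b)
E
python3 - <<'E'
from h import *
for n in ['scene','side','wrist']:
    c=snap(n,n+'0'); print(n,c['origin'],c['attitude'],c['fx'])
o=ctrl.get_obs(); print(o['time_s'],o['eef_rot'],o['eef_pos'],o['opening'])
E
```

```text
scene [1.42611397 0.27390233 0.92232982] [-0.25821376  0.53814557  0.73073437 -0.33128882] 463.07079642085716
side [0.23416785 0.8055832  0.84700138] [ 0.09468432 -0.17207315  0.88525058 -0.42161253] 396.43560927385874
wrist [ 0.31964509 -0.48463959  0.37202696] [ 0.13003111  0.83599685 -0.52652709 -0.08348892] 358.2048793019734
0.15 [-6.61791013e-04  9.75262769e-01  2.21047716e-01 -2.49613000e-05] [ 0.24784209 -0.51838324  0.23060251] 0.9976530393753194
```

View pics/scene0.png

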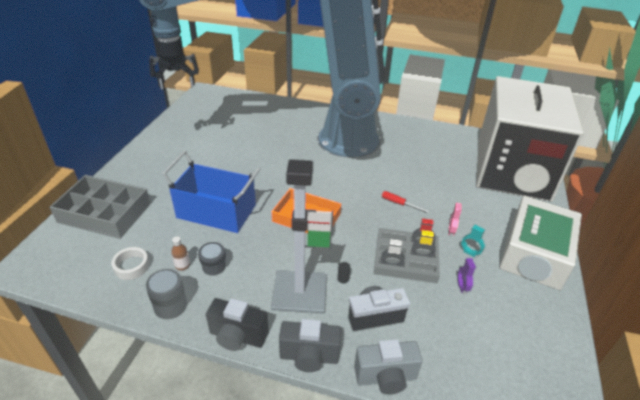

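View pics/side0.png

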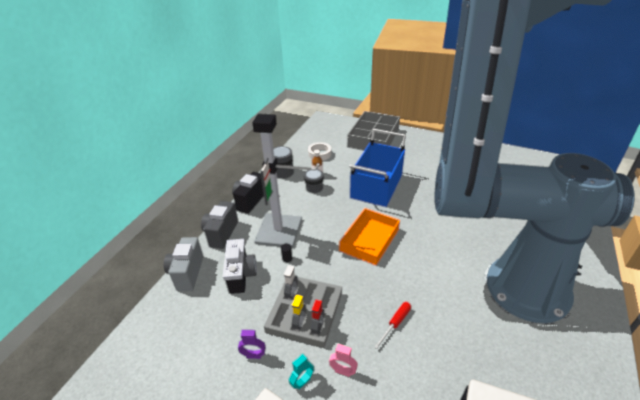

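The scene picture shows the collars in the pocket tray at about (408,245), the scale column at (300,230), the tote at (213,197) and the orange tray at (307,210). The decoys (pink, teal, purple) are at the right. The side picture agrees.

```bash
cat >> h.py <<'E'
def blobs(c,lo,hi,amin=25):
    hsv=cv2.cvtColor(c['pixels'],cv2.COLOR_RGB2HSV); m=cv2.inRange(hsv,np.array(lo),np.array(hi))
    n,l,s,ce=cv2.connectedComponentsWithStats(m)
    return [(int(s[i,4]),s[i,:4].tolist(),ce[i].round(1).tolist()) for i in range(1,n) if s[i,4]>=amin],l
E
python3 - <<'E'
from h import *
s=snap('scene');d=snap('side')
for nm,lo,hi in [('red',(0,170,120),(6,255,255)),('yel',(23,150,120),(32,255,255)),('org',(7,190,140),(18,255,255)),('blue',(108,150,60),(120,255,255)),('green',(55,120,50),(75,255,180))]:
    for n,c in(('scene',s),('side',d)): print(nm,n,blobs(c,lo,hi)[0])
a=cv2.resize(s['pixels'][150:320,260:460],None,fx=3,fy=3,interpolation=cv2.INTER_CUBIC)
cv2.imwrite('pics/a.png',a[:,:,::-1])
b=np.hstack([cv2.resize(d['pixels'][105:255,235:345],None,fx=3.6,fy=3.6,interpolation=cv2.INTER_CUBIC),cv2.resize(d['pixels'][250:350,255:355],(400,400),interpolation=cv2.INTER_CUBIC)[:540].repeat(1,0) if 0 else cv2.copyMakeBorder(cv2.resize(d['pixels'][250:350,255:355],(400,400),interpolation=cv2.INTER_CUBIC),0,140,0,0,cv2.BORDER_CONSTANT)])
cv2.imwrite('pics/b.png',b[:,:,::-1]); print(b.shape)
E
```

```text
red scene [(77, [384, 193, 19, 10], [392.9, 197.3])]
red side [(78, [313, 300, 9, 12], [316.9, 305.7]), (230, [390, 302, 20, 26], [400.2, 313.9]), (27, [313, 313, 6, 6], [315.3, 315.3])]
yel scene [(139, [420, 231, 14, 14], [426.3, 237.3])]
yel side [(166, [292, 295, 11, 20], [297.4, 303.8])]
org scene [(259, [274, 196, 19, 29], [284.4, 212.6]), (293, [307, 196, 32, 17], [320.6, 204.1])]
org side [(1425, [340, 210, 59, 54], [367.1, 236.2])]
blue scene [(8576, [0, 0, 152, 146], [72.6, 58.4]), (811, [236, 0, 49, 19], [260.8, 8.0]), (512, [299, 0, 23, 25], [309.6, 11.8]), (49, [143, 39, 12, 15], [149.6, 48.1]), (33, [133, 80, 15, 8], [139.8, 83.5]), (39, [130, 87, 11, 12], [134.9, 92.0]), (47, [88, 124, 12, 16], [92.4, 130.0]), (61, [50, 145, 14, 14], [55.7, 150.3]), (3114, [171, 165, 77, 67], [210.1, 198.1])]
blue side [(499, [445, 0, 17, 48], [452.8, 23.4]), (17008, [503, 0, 137, 171], [579.6, 82.2]), (2285, [351, 143, 53, 63], [377.2, 173.8])]
green scene [(254, [309, 232, 20, 14], [318.5, 238.7])]
green side [(55, [266, 182, 5, 16], [268.0, 189.9])]
(540, 796, 3)
```

View pics/a.png

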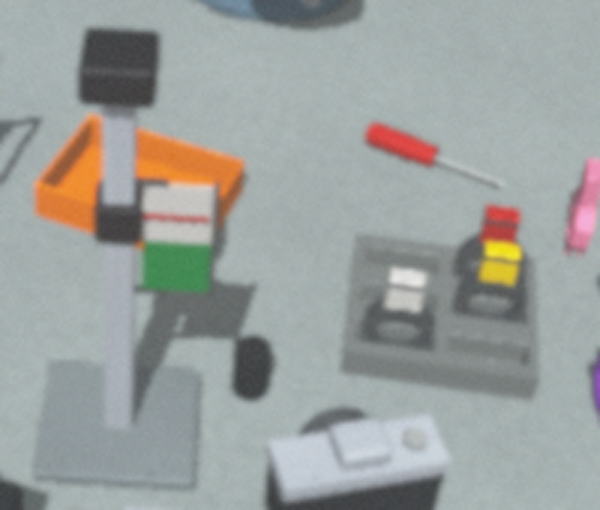

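View pics/b.png

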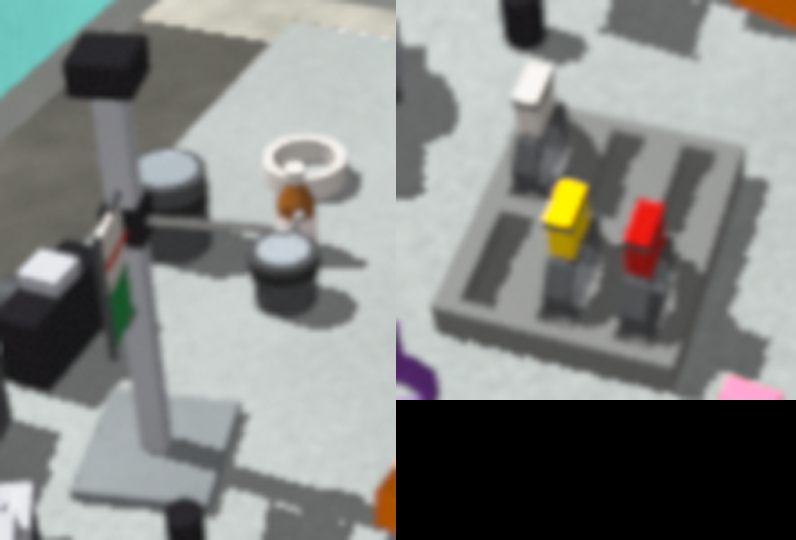

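Crop a shows the pointer (red line) at about (319,223) in the full scene image, in the white zone. Red and yellow stand adjacent at (427,225)/(426,237), white at (395,247). Crop b shows the hook wire running from the block (270,165) towards the robot, with its tip near (314,169).

```bash
python3 - <<'E'
from h import *
np.set_printoptions(precision=3,suppress=True)
s=snap('scene');d=snap('side');w=snap('wrist')
print('wrist fwd',rot(w['attitude'])[:,2],'up',-rot(w['attitude'])[:,1])
# foot tops: scene px (top face centre), side px
A=lambda x,y:(260+x/3,150+y/3); B=lambda x,y:(255+x/4,250+y/4); C=lambda x,y:(235+x/3.6,105+y/3.6)
for n,p,q in[('red',A(502,213),B(648,213)),('yel',A(502,248),B(570,193)),('wh',A(406,275),B(536,75))]: print(n,tri(s,p,d,q))
print('tray corners z.028',*[onz(d,B(*q),.028) for q in[(565,105),(745,148),(435,312),(680,362)]])
print('hook: block,tip', onz(d,C(140,222),.25),onz(d,C(285,236),.25), onz(d,C(150,450),0.02))
print('head',tri(s,A(120,42),d,C(110,45)))
print('orange rim',*[onz(d,q,.04) for q in[(368,210),(399,222),(340,245),(375,262)]])
print('blue rim',*[onz(d,q,.11) for q in[(380,143),(404,150),(351,177),(386,187)]])
E
```

```text
wrist fwd [-0.276 -0.131 -0.952] up [ 0.859  0.411 -0.306]
red (array([0.307, 0.27 , 0.031]), np.float64(0.16418254924427195))
yel (array([0.355, 0.273, 0.029]), np.float64(0.16851420373854384))
wh (array([0.402, 0.188, 0.018]), np.float64(0.17746888227131863))
tray corners z.028 [0.339 0.112 0.028] [0.222 0.105 0.028] [0.37  0.292 0.028] [0.229 0.273 0.028]
hook: block,tip [0.71  0.054 0.25 ] [0.602 0.032 0.25 ] [0.723 0.063 0.02 ]
head (array([0.721, 0.047, 0.39 ]), np.float64(0.0004305197359710345))
orange rim [ 0.487 -0.103  0.04 ] [ 0.384 -0.084  0.04 ] [0.515 0.07  0.04 ] [0.404 0.095 0.04 ]
blue rim [ 0.537 -0.389  0.11 ] [ 0.446 -0.374  0.11 ] [ 0.564 -0.158  0.11 ] [ 0.447 -0.147  0.11 ]
```

```bash
python3 - <<'E'
from h import *
np.set_printoptions(precision=3,suppress=True)
s=snap('scene');d=snap('side')
A=lambda x,y:(260+x/3,150+y/3); B=lambda x,y:(255+(x-396)/4,250+y/4)
for n,p,q in[('red',A(502,213),B(648,213)),('yel',A(502,248),B(570,193)),('wh',A(406,275),B(536,75))]: print(n,tri(s,p,d,q))
print('tray corners z.028',*[onz(d,B(*q),.028) for q in[(565,105),(745,148),(435,312),(680,362)]])
print([onz(s,A(*q),.028) for q in[(358,236),(345,355),(536,382)]])
E
```

```text
red (array([0.475, 0.319, 0.102]), np.float64(0.006539296928605525))
yel (array([0.521, 0.324, 0.103]), np.float64(0.006406435137771083))
wh (array([0.579, 0.25 , 0.103]), np.float64(0.005137752360816631))
tray corners z.028 [0.583 0.208 0.028] [0.459 0.197 0.028] [0.586 0.379 0.028] [0.439 0.355 0.028]
[array([0.466, 0.199, 0.028]), array([0.616, 0.216, 0.028]), array([0.597, 0.376, 0.028])]
```

{"method": "move_arm", "body": {
  "plan": [0.5, 2, 1.4, 0, 0, 0.15, 2.5, 8, 1.4, 0, 0, 0.62, 2.5, 8, 1.4, 0, 0, 0.62, 2.5, 8, 1.4, 0, 0, 0.62, 2.5, 8, 1.4, 0, 0, 0.62, 2.5, 8, 1.4, 0, 0, 0.62, 2.5, 8, 1.4, 0, 0, 0.62, 2.5, 8, 1.4, 0, 0, 0.62, 2.5, 8, 1.4, 0, 0, 0.62, 2.5, 8, 1.4, 0, 0, 0.62]
}}

```text
time_s: 1.75
eef_pos: [0.3726, -0.12, 0.3011]
eef_rot: [-0.0, 0.862, 0.507, -0.0]
wrist_force: [-0.1, 0.4, -0.1]
opening: 0.998
grasp_force: 0.0
```

{"method": "move_arm", "body": {
  "plan": [2.9, 8.2, 0, 0, 0, 0.62, 2.9, 8.2, 0, 0, 0, 0.62, 2.9, 8.2, 0, 0, 0, 0.62, 2.9, 8.2, 0, 0, 0, 0.62, 2.9, 8.2, 0, 0, 0, 0.62, 2.9, 8.2, 0, 0, 0, 0.62, 2.9, 8.2, 0, 0, 0, 0.62, 2.9, 8.2, 0, 0, 0, 0.62, 2.9, 8.2, 0, 0, 0, 0.62, 2.9, 8.2, 0, 0, 0, 0.62]
}}

```text
time_s: 3.0
eef_pos: [0.5183, 0.2893, 0.3014]
eef_rot: [0.0, 0.666, 0.746, -0.0]
wrist_force: [0.2, -0.1, 0.7]
opening: 1.004
grasp_force: 0.0
```

```bash
python3 - <<'E'
from h import *
w=snap('wrist','w1');o=ctrl.get_obs();print(o['eef_pos'],rot(o['eef_rot']),o['q'],w['origin'])
for nm,lo,hi in [('red',(0,150,80),(6,255,255)),('yel',(22,130,80),(34,255,255)),('wht',(0,0,190),(179,40,255))]: print(nm,blobs(w,lo,hi,100)[0])
E
```

```text
[0.51828792 0.28948732 0.30168052] [[-1.12271221e-01  9.93677493e-01  4.61987025e-04]
 [ 9.93677596e-01  1.12271253e-01 -4.35011512e-05]
 [-9.50939769e-05  4.54182229e-04 -9.99999892e-01]] [ 3.09722280e-01  1.72578434e-01  1.47459817e+00 -1.82781108e-04
  1.49398931e+00  1.97227816e-01] [0.51084342 0.36719317 0.44293461]
red [(576, [279, 111, 21, 34], [289.0, 127.9]), (1116, [134, 160, 32, 60], [149.0, 190.5])]
yel [(615, [329, 111, 18, 35], [337.5, 128.2])]
wht [(467, [505, 162, 45, 43], [533.9, 180.2]), (217, [380, 196, 13, 25], [387.2, 207.3])]
```

View pics/w1.png

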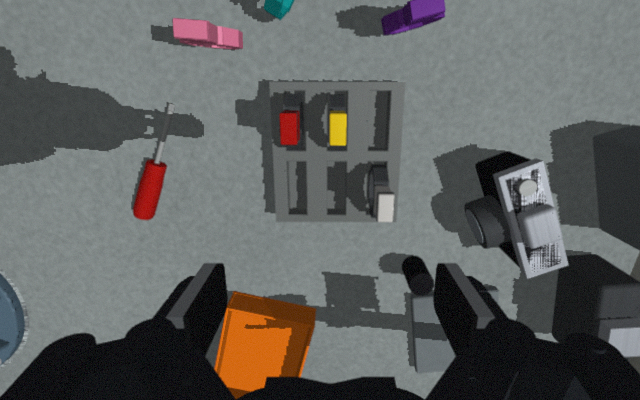

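The wrist view shows red foot at (289,128), yellow (338,128), white (386,207), all aligned with image columns; the gripper yaw already matches.

```bash
python3 - <<'E'
from h import *
np.set_printoptions(precision=4,suppress=True)
w=snap('wrist')
g=cv2.cvtColor(w['pixels'],cv2.COLOR_RGB2HSV)
for nm,lo,hi,roi in [('red',(0,150,60),(6,255,255),(270,100,310,150)),('yel',(22,130,60),(34,255,255),(320,100,360,150)),('wht',(0,0,150),(179,60,255),(370,180,400,225))]:
    m=np.zeros(g.shape[:2],np.uint8); x0,y0,x1,y1=roi; m[y0:y1,x0:x1]=cv2.inRange(g,np.array(lo),np.array(hi))[y0:y1,x0:x1]
    ys,xs=np.nonzero(m); v=g[:,:,2][ys,xs]
    r=cv2.minAreaRect(np.c_[xs,ys].astype(np.float32)); P=np.array([onz(w,p,.102) for p in cv2.boxPoints(r)])
    print(nm,r,'bright hist',np.histogram(v,6),'\n',P,P.mean(0))
E
```

```text
red ((289.0, 128.0), (34.0, 20.0), 90.0) bright hist (array([ 15,  21,  53,  38,  41, 421]), array([ 60.    ,  78.3333,  96.6667, 115.    , 133.3333, 151.6667,
       170.    ])) 
 [[0.4665 0.3368 0.102 ]
 [0.4849 0.3389 0.102 ]
 [0.4876 0.3074 0.102 ]
 [0.4686 0.3053 0.102 ]] [0.4769 0.3221 0.102 ]
yel ((337.5, 128.0), (34.0, 17.0), 90.0) bright hist (array([ 29,  49,  28,  11,  59, 435]), array([ 71.    ,  97.1667, 123.3333, 149.5   , 175.6667, 201.8333,
       228.    ])) 
 [[0.5125 0.3421 0.102 ]
 [0.5282 0.3438 0.102 ]
 [0.5322 0.3125 0.102 ]
 [0.5161 0.3107 0.102 ]] [0.5222 0.3273 0.102 ]
wht ((385.5, 208.0), (26.0, 15.0), 90.0) bright hist (array([ 10,  28,  31,  17, 292,  24]), array([150.    , 158.8333, 167.6667, 176.5   , 185.3333, 194.1667,
       203.    ])) 
 [[0.5702 0.2664 0.102 ]
 [0.5851 0.2681 0.102 ]
 [0.5897 0.2407 0.102 ]
 [0.5745 0.2389 0.102 ]] [0.5799 0.2535 0.102 ]
```

{"method": "move_arm", "body": {
  "grip": 36,
  "plan": [-0.85, 0.65, -1, 0, 0, 0, -0.85, 0.65, -2.4, 0, 0, 0, -0.85, 0.65, -3, 0, 0, 0, -0.85, 0.65, -3, 0, 0, 0, -0.85, 0.65, -3, 0, 0, 0]
}}

```text
time_s: 3.72
eef_pos: [0.477, 0.3238, 0.1537]
eef_rot: [0.001, 0.666, 0.746, 0.001]
wrist_force: [0.1, -0.1, 0.2]
opening: 0.419
grasp_force: 0.0
```

```bash
python3 - <<'E'
from h import *
w=snap('wrist','w2');o=ctrl.get_obs();print(o['eef_pos'])
E
```

```text
[0.47750071 0.32401378 0.15434613]
```

View pics/w2.png

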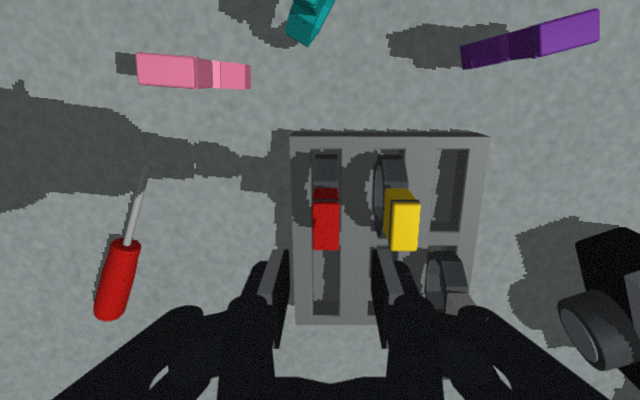

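Red foot top is at about (326,225), centred between the fingers (270–390), just yellow's left neighbour; clearances look right.

```bash
python3 - <<'E'
from h import *
w=snap('wrist')
print(onz(w,(326,225),.102),onz(w,(405,225),.102))
E
```

```text
[0.47668087 0.32308769 0.102     ] [0.52240746 0.32830438 0.102     ]
```

{"method": "move_arm", "body": {
  "plan": [0, 0, -0.6, 0, 0, 0, 0, 0, -1.1, 0, 0, 0, 0, 0, -1.45, 0, 0, 0, 0, 0, -1.45, 0, 0, 0, 0, 0, -1.45, 0, 0, 0]
}}

```text
time_s: 4.45
eef_pos: [0.4764, 0.3241, 0.0801]
eef_rot: [0.0, 0.665, 0.747, 0.001]
wrist_force: [0.1, -0.4, -0.1]
opening: 0.423
grasp_force: 0.0
```

{"method": "move_arm", "body": {
  "grip": 4,
  "plan": [0, 0, 0, 0, 0, 0, 0, 0, 0, 0, 0, 0, 0, 0, 0, 0, 0, 0, 0, 0, 0, 0, 0, 0, 0, 0, 0, 0, 0, 0, 0, 0, 0, 0, 0, 0]
}}

```text
time_s: 5.2
eef_pos: [0.4761, 0.3241, 0.0801]
eef_rot: [0.0, 0.665, 0.747, 0.001]
wrist_force: [-2.1, -0.2, 6.6]
opening: 0.177
grasp_force: 59.1
```

{"method": "move_arm", "body": {
  "plan": [0, 0, 0.3, 0, 0, 0, 0, 0, 0.8, 0, 0, 0, 0, 0, 1.6, 0, 0, 0, 0, 0, 2.8, 0, 0, 0, 0, 0, 4, 0, 0, 0, 0, 0, 5, 0, 0, 0, 0, 0, 5, 0, 0, 0, 0, 0, 5, 0, 0, 0]
}}

```text
time_s: 6.2
eef_pos: [0.475, 0.3235, 0.3284]
eef_rot: [-0.0, 0.665, 0.747, -0.0]
wrist_force: [-0.2, 0.2, -1.8]
opening: 0.175
grasp_force: 58.8
```

```bash
python3 - <<'E'
from h import *
np.set_printoptions(precision=4,suppress=True)
o=ctrl.get_obs();print(o['eef_pos'],o['q'],o['opening'],o['wrist_force'])
s=snap('scene');d=snap('side');w=snap('wrist')
def r(c,x0,y0,x1,y1,wd,ht): return cv2.resize(c['pixels'][y0:y1,x0:x1],(wd,ht),interpolation=cv2.INTER_CUBIC)
top=np.hstack([r(d,250,105,350,205,400,400)[:,:],r(s,270,150,350,250,320,400)])
cv2.imwrite('pics/c.png',top[:,:,::-1])
cv2.imwrite('pics/w3.png',w['pixels'][:,:,::-1])
E
```

```text
[0.475  0.3235 0.3284] [ 0.3914  0.1168  1.4849 -0.      1.5406  0.2765] 0.17548104155220537 [-0.1957  0.185  -1.8172]
```

View pics/c.png

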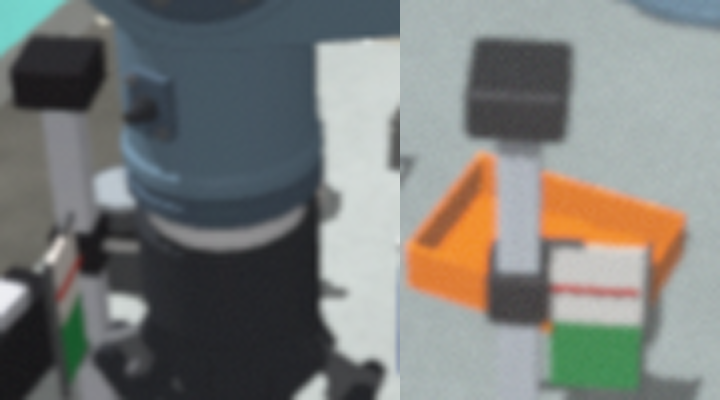

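Crop c: the arm hides the hook in the side view; pointer unloaded at about full-res scene (322,223). I'll look at the hook with the wrist camera from the side.

{"method": "move_arm", "body": {
  "plan": [0, 0, 1.2, 0, 0, 0, 0.3, -1.2, 2.4, 0, 0, 0, 0.6, -2.4, 2.4, 0, 0, 0, 0.6, -3.2, 2.4, 0, 0, 0, 0.6, -3.2, 2.4, 0, 0, 0, 0.6, -3.2, 2.4, 0, 0, 0, 0.6, -3.2, 2.4, 0, 0, 0, 0.6, -3.2, 2.4, 0, 0, 0]
}}

```text
time_s: 7.35
eef_pos: [0.5052, 0.1648, 0.4484]
eef_rot: [-0.0, 0.665, 0.747, -0.0]
wrist_force: [-0.9, 0.4, -1.5]
opening: 0.172
grasp_force: 59.2
```

```bash
python3 - <<'E'
from h import *
np.set_printoptions(precision=4,suppress=True)
o=ctrl.get_obs();print(o['eef_pos'],o['wrist_force'])
w=snap('wrist','w4');print(w['origin'])
print(proj(w,[[.71,.054,.25],[.602,.032,.25]]))
E
```

```text
[0.5052 0.1648 0.4484] [-0.8559  0.3623 -1.5484]
[0.4974 0.2426 0.5899]
[[506.1015 288.871 ]
 [403.2063 295.7987]]
```

View pics/w4.png

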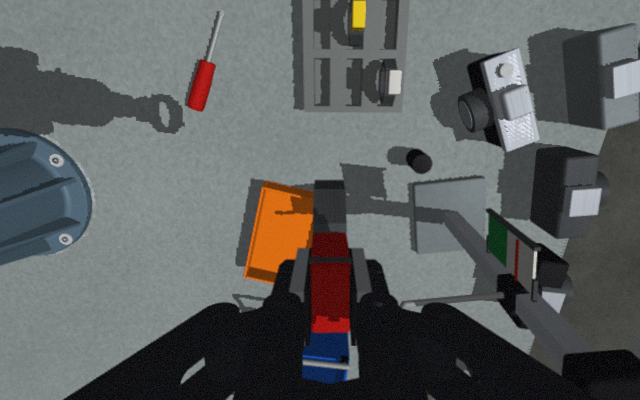

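```bash
python3 - <<'E'
import cv2,numpy as np
d=cv2.imread('pics/side0.png');w=cv2.imread('pics/w4.png')
a=cv2.resize(d[150:185,255:345],(800,311),interpolation=cv2.INTER_CUBIC)
b=cv2.resize(w[275:320,390:520],(800,277),interpolation=cv2.INTER_CUBIC)
cv2.imwrite('pics/e.png',np.vstack([a,b]))
E
```

```text
(no output)
```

View pics/e.png

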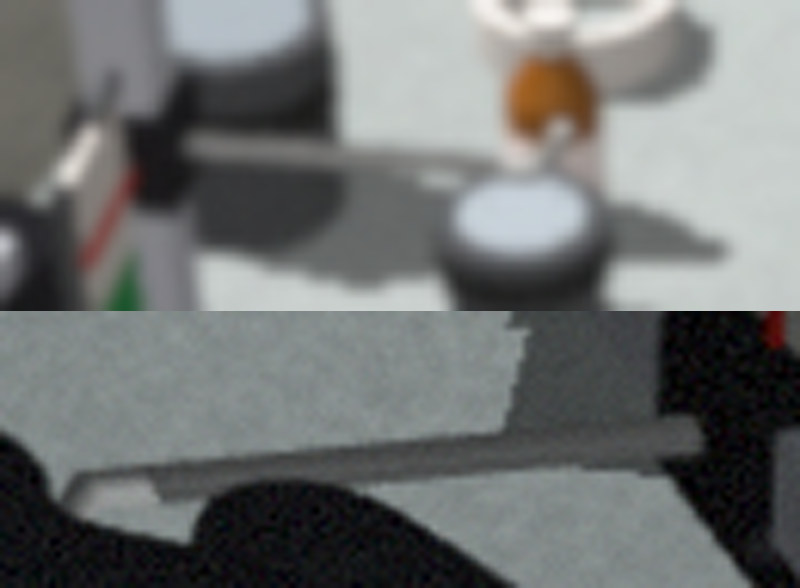

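The zoom shows (top, side view) wire from (276,166) to the bend at (312,169) and the upturned tip at (319,164). In the wrist view the wire goes from (502,296) via the bend (417,303) to the tip (402,305).

```bash
python3 - <<'E'
from h import *
np.set_printoptions(precision=4,suppress=True)
d=snap('side');w=snap('wrist')
for n,p,q in [('block',(276.7,166.5),(502,295.6)),('bend',(312.4,169.2),(416.8,303.3)),('tip',(318.4,164.3),(402.2,304.5))]: print(n,tri(d,p,w,q))
import itertools
for z in (.245,.25): print(onz(w,(502,295.6),z),onz(w,(416.8,303.3),z))
for z in (.262,.268): print('tip',onz(w,(402.2,304.5),z))
E
```

```text
block (array([0.7112, 0.0403, 0.2422]), np.float64(0.002904532965368842))
bend (array([0.6185, 0.0163, 0.24  ]), np.float64(0.007612689123496436))
tip (array([0.5923, 0.034 , 0.273 ]), np.float64(0.007815516936619854))
[0.7112 0.0419 0.245 ] [0.6204 0.0208 0.245 ]
[0.7081 0.0448 0.25  ] [0.6186 0.024  0.25  ]
tip [0.5993 0.0284 0.262 ]
tip [0.5974 0.0323 0.268 ]
```

{"method": "move_arm", "body": {
  "plan": [0.35, -1, 0, 0, 0, 0.05, 0.7, -2, 0, 0, 0, 0.105, 1.1, -3.1, 0, 0, 0, 0.105, 1.1, -3.1, -0.8, 0, 0, 0.105, 1.1, -3.1, -1.8, 0, 0, 0.105, 1.1, -3.1, -2.7, 0, 0, 0.105, 1.1, -3.1, -3.13, 0, 0, 0.105, 1.1, -3.1, -3.13, 0, 0, 0.105, 1.1, -3.1, -3.13, 0, 0, 0.105]
}}

```text
time_s: 8.62
eef_pos: [0.5612, 0.0087, 0.2937]
eef_rot: [0.001, 0.625, 0.781, 0.0]
wrist_force: [0.1, -0.0, -1.3]
opening: 0.172
grasp_force: 59.1
```

```bash
python3 - <<'E'
from h import *
np.set_printoptions(precision=4,suppress=True)
o=ctrl.get_obs();print(o['eef_pos'],o['wrist_force'])
w=snap('wrist');d=snap('side')
a=cv2.resize(d['pixels'][120:220,230:370],(560,400),interpolation=cv2.INTER_CUBIC)
b=cv2.resize(w['pixels'][200:400,220:620],(560,200+80))[:200]
b=cv2.resize(w['pixels'][220:400,240:600],(400,200))
b=cv2.copyMakeBorder(b,0,0,0,160,cv2.BORDER_CONSTANT)
cv2.imwrite('pics/f.png',np.vstack([a,b])[:,:,::-1])
E
```

```text
[0.5612 0.0087 0.2937] [ 0.1026 -0.0061 -1.2809]
```

View pics/f.png

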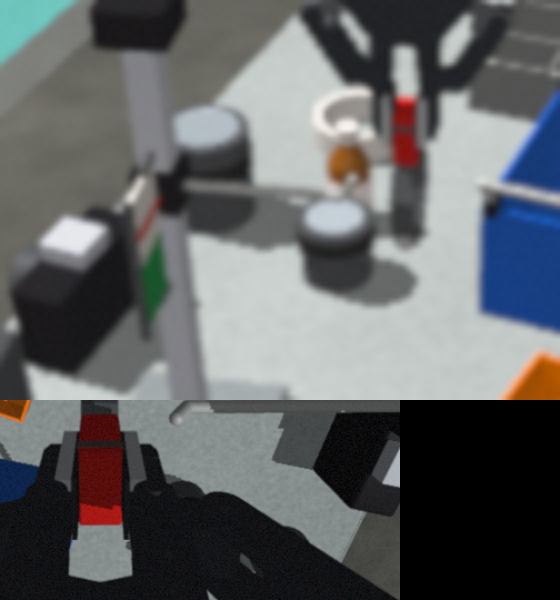

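Side crop: red collar hangs between the fingers at about (331,152) full-res, in line with and short of the hook tip (319,165). In the wrist crop the wire lies level in the image (tip near (400,231)), so the yaw matches.

```bash
python3 - <<'E'
from h import *
np.set_printoptions(precision=4,suppress=True)
o=ctrl.get_obs();d=snap('side');w=snap('wrist')
crop=w['pixels'][215:245,385:540]
g=cv2.cvtColor(w['pixels'],cv2.COLOR_RGB2GRAY)
for x in range(392,500,12): print(x,g[216:240,x].tolist())
T=rot(o['eef_rot'])
for px,z in [((400,232),.258),((400,232),.265),((430,225),.2465),((480,225),.2465)]:
    P=onz(w,px,z); print(P,(P-o['eef_pos'])@T)
print(tri(d,(318.7,165),w,(400,232)))
E
```

```text
392 [142, 145, 143, 140, 143, 142, 143, 142, 146, 143, 148, 145, 145, 144, 148, 130, 122, 105, 90, 87, 91, 93, 106, 122]
404 [139, 139, 144, 142, 118, 78, 67, 67, 71, 77, 84, 97, 99, 106, 117, 123, 133, 134, 140, 147, 153, 154, 154, 147]
416 [144, 144, 142, 116, 77, 92, 116, 126, 136, 153, 162, 164, 161, 156, 147, 137, 131, 138, 140, 142, 143, 149, 151, 153]
428 [143, 145, 145, 115, 68, 73, 95, 110, 125, 134, 142, 143, 151, 156, 145, 128, 128, 133, 134, 142, 143, 143, 142, 144]
440 [146, 149, 136, 102, 74, 76, 79, 82, 84, 86, 81, 83, 83, 81, 77, 112, 139, 143, 143, 143, 143, 140, 140, 143]
452 [144, 144, 135, 105, 76, 72, 79, 81, 75, 83, 81, 81, 85, 78, 79, 113, 146, 142, 144, 146, 143, 145, 147, 148]
464 [146, 141, 125, 87, 69, 74, 78, 79, 82, 82, 83, 83, 79, 78, 85, 116, 137, 138, 138, 143, 144, 142, 144, 137]
476 [140, 140, 128, 89, 75, 75, 76, 83, 81, 83, 83, 81, 79, 76, 82, 113, 141, 144, 147, 142, 146, 141, 143, 151]
488 [144, 143, 123, 80, 72, 74, 81, 80, 83, 83, 82, 80, 78, 78, 92, 123, 144, 144, 142, 142, 137, 146, 146, 145]
[0.5988 0.0187 0.258 ] [0.0016 0.0386 0.0363]
[0.5967 0.0213 0.265 ] [0.0046 0.0372 0.0293]
[0.6177 0.0222 0.2465] [0.001  0.0578 0.0478]
[0.6452 0.0284 0.2465] [0.001  0.086  0.0479]
(array([0.596 , 0.0193, 0.261 ]), np.float64(0.003833626640290535))
```

{"method": "move_arm", "body": {
  "plan": [0.35, 0.08, 0, 0, 0, 0, 0.7, 0.16, 0, 0, 0, 0, 1.05, 0.23, 0, 0, 0, 0, 1.4, 0.31, 0, 0, 0, 0, 1.4, 0.31, 0, 0, 0, 0, 1.4, 0.31, 0, 0, 0, 0]
}}

```text
time_s: 9.57
eef_pos: [0.6301, 0.0241, 0.2925]
eef_rot: [-0.0, 0.625, 0.78, -0.0]
wrist_force: [-0.7, -0.8, -2.1]
opening: 0.175
grasp_force: 59.3
```

{"method": "move_arm", "body": {
  "plan": [0, 0, -0.12, 0, 0, 0, 0, 0, -0.24, 0, 0, 0, 0, 0, -0.36, 0, 0, 0, 0, 0, -0.48, 0, 0, 0, 0, 0, -0.6, 0, 0, 0, 0, 0, -0.6, 0, 0, 0, 0, 0, -0.6, 0, 0, 0]
}}

```text
time_s: 10.45
eef_pos: [0.6305, 0.0242, 0.2624]
eef_rot: [0.0, 0.625, 0.78, 0.0]
wrist_force: [0.4, 0.8, -0.8]
opening: 0.171
grasp_force: 59.3
```

{"method": "move_arm", "body": {
  "plan": [0, 0, -0.1, 0, 0, 0, 0, 0, -0.2, 0, 0, 0, 0, 0, -0.3, 0, 0, 0, 0, 0, -0.3, 0, 0, 0, 0, 0, -0.3, 0, 0, 0]
}}

```text
time_s: 11.08
eef_pos: [0.6303, 0.0243, 0.2473]
eef_rot: [-0.0, 0.625, 0.78, -0.0]
wrist_force: [-0.1, -0.3, -0.1]
opening: 0.176
grasp_force: 59.5
```

```bash
cat > ptr.py <<'E'
from h import *
def ptr():
    s=snap('scene'); z=cv2.resize(s['pixels'][195:255,295:340],None,fx=6,fy=6,interpolation=cv2.INTER_CUBIC)
    h=cv2.cvtColor(s['pixels'],cv2.COLOR_RGB2HSV).astype(int); p=s['pixels'].astype(int)
    red=(p[...,0]-p[...,1]>40)&(p[...,0]-p[...,2]>40); red[:200]=0; red[260:]=0; red[:,:309]=0; red[:,331:]=0
    gr=(p[...,1]-p[...,0]>25); gr[:200]=0; gr[260:]=0; gr[:,:309]=0; gr[:,331:]=0
    r=np.argwhere(red); g=np.argwhere(gr)
    return s,(len(r),r.mean(0).round(2) if len(r) else None),(len(g),np.percentile(g[:,0],[1,99]) if len(g) else None)
if __name__=='__main__':
    s,a,b=ptr(); print(a,b); o=ctrl.get_obs(); print(o['time_s'],o['eef_pos'],o['wrist_force'])
E
python3 ptr.py
```

```text
(240, array([208.73, 320.52])) (350, array([231., 247.]))
11.125 [0.63032575 0.02428055 0.24739377] [-0.22808419  0.76953598 -0.5161089 ]
```

{"method": "move_arm", "body": {
  "grip": 32,
  "plan": [0, 0, 0, 0, 0, 0, 0, 0, 0, 0, 0, 0, 0, 0, 0, 0, 0, 0, 0, 0, 0, 0, 0, 0]
}}

```text
time_s: 11.62
eef_pos: [0.6305, 0.0242, 0.2473]
eef_rot: [-0.0, 0.625, 0.78, 0.0]
wrist_force: [-1.1, 0.1, -0.1]
opening: 0.372
grasp_force: 0.0
```

{"method": "move_arm", "body": {
  "plan": [0, 0, 0.4, 0, 0, 0, 0, 0, 1, 0, 0, 0, 0, 0, 1.5, 0, 0, 0, 0, 0, 1.5, 0, 0, 0, 0, 0, 1.5, 0, 0, 0, 0, 0, 1.5, 0, 0, 0, 0, 0, 1.5, 0, 0, 0, 0, 0, 1.5, 0, 0, 0, 0, 0, 1.5, 0, 0, 0, 0, 0, 1.5, 0, 0, 0]
}}

```text
time_s: 12.88
eef_pos: [0.6304, 0.0242, 0.3223]
eef_rot: [-0.0, 0.625, 0.78, -0.0]
wrist_force: [0.4, 0.0, 0.1]
opening: 0.379
grasp_force: 0.0
```

```bash
python3 ptr.py; python3 - <<'E'
from h import *
s=snap('scene');d=snap('side');w=snap('wrist','w5')
a=cv2.resize(d['pixels'][120:220,240:340],(400,400),interpolation=cv2.INTER_CUBIC)
b=cv2.resize(s['pixels'][170:270,270:370],(400,400),interpolation=cv2.INTER_CUBIC)
c=cv2.resize(w['pixels'],(320,200))
c=cv2.copyMakeBorder(c,0,0,0,480,cv2.BORDER_CONSTANT)
cv2.imwrite('pics/g.png',np.vstack([np.hstack([a,b]),c])[:,:,::-1])
E
```

```text
(242, array([208.58, 320.34])) (345, array([231., 247.]))
12.925 [0.6304555  0.02419599 0.32228674] [-0.28739475 -0.67581133  0.15669103]
```

View pics/g.png

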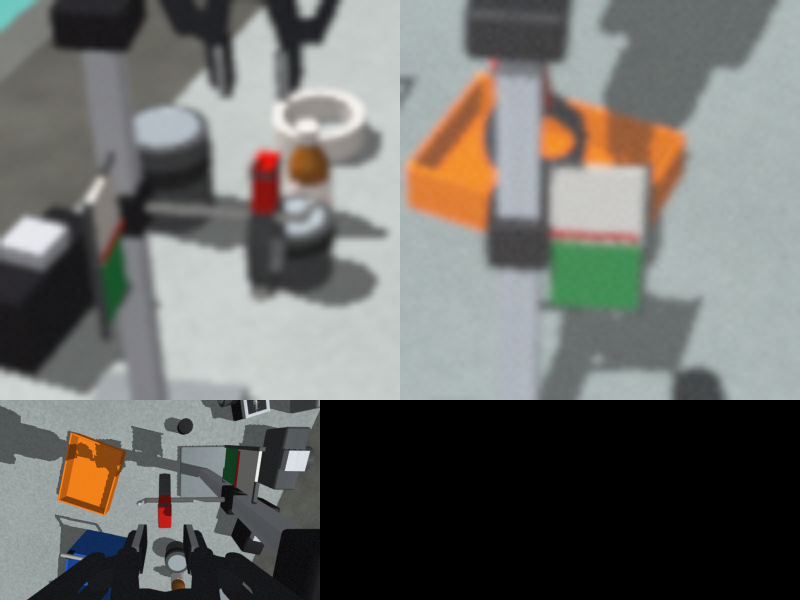

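The collar hangs with its foot up, released. The pointer stands in the white zone at scene row ~229, just above the green (starts ~231), so red is a light copy (wrist force ~1.5 N agrees). Next I locate the orange tray and tote from this wrist view.

```bash
cat > ptr.py <<'E'
from h import *
def ptr():
    s=snap('scene'); p=s['pixels'].astype(float)[200:260,310:329]
    r=(p[...,0]-(p[...,1]+p[...,2])/2).mean(1)[14:46]; g=(p[...,1]-(p[...,0]+p[...,2])/2).mean(1)
    w=np.clip(r-10,0,None); i=np.arange(214,246)
    gi=np.nonzero(g>25)[0]
    return (w*i).sum()/max(w.sum(),1e-6),w.max(),200+gi.min(),200+gi.max()
def orange(n='wrist',zt=.04):
    c=snap(n); b,l=blobs(c,(7,150,90),(18,255,255),200); b.sort(); k=b[-1]
    m=(l==l[0,0])*0; 
    hsv=cv2.inRange(cv2.cvtColor(c['pixels'],cv2.COLOR_RGB2HSV),np.array((5,140,60)),np.array((20,255,255)))
    x,y,w,h=k[1]; mm=np.zeros_like(hsv); mm[max(y-12,0):y+h+12,max(x-12,0):x+w+12]=hsv[max(y-12,0):y+h+12,max(x-12,0):x+w+12]
    P=np.array([onz(c,p[::-1],zt)[:2] for p in np.argwhere(mm)],np.float32)
    return cv2.minAreaRect(P),k
if __name__=='__main__':
    print(ptr()); o=ctrl.get_obs(); print(o['time_s'],o['eef_pos'],o['wrist_force'])
    print(orange())
E
python3 ptr.py
```

```text
(np.float64(228.31780442804427), np.float64(48.0), np.int64(231), np.int64(246))
13.125 [0.63044335 0.02418687 0.32232004] [ 0.67755797 -0.1579671  -0.02203823]
(((0.4584170877933502, -0.01676638424396515), (0.17357034981250763, 0.12591931223869324), 82.40100860595703), (15342, [115, 65, 137, 166], [180.6, 147.3]))
```

{"method": "move_arm", "body": {
  "plan": [0, 0, -0.5, 0, 0, 0, 0, 0, -1, 0, 0, 0, 0, 0, -1.5, 0, 0, 0, 0, 0, -1.5, 0, 0, 0, 0, 0, -1.5, 0, 0, 0]
}}

```text
time_s: 13.8
eef_pos: [0.631, 0.0241, 0.2485]
eef_rot: [0.001, 0.625, 0.78, 0.0]
wrist_force: [-0.9, -0.5, -0.1]
opening: 0.375
grasp_force: 0.0
```

{"method": "move_arm", "body": {
  "grip": 4,
  "plan": [0, 0, 0, 0, 0, 0, 0, 0, 0, 0, 0, 0, 0, 0, 0, 0, 0, 0, 0, 0, 0, 0, 0, 0, 0, 0, 0, 0, 0, 0]
}}

```text
time_s: 14.42
eef_pos: [0.6305, 0.0242, 0.2474]
eef_rot: [0.0, 0.625, 0.78, 0.0]
wrist_force: [0.1, -0.3, -0.4]
opening: 0.17
grasp_force: 61.4
```

{"method": "move_arm", "body": {
  "plan": [0, 0, 0.3, 0, 0, 0, 0, 0, 0.6, 0, 0, 0, 0, 0, 0.9, 0, 0, 0, 0, 0, 0.9, 0, 0, 0, -0.4, -0.09, 0.9, 0, 0, 0, -0.8, -0.18, 0.9, 0, 0, 0, -1.5, -0.33, 0.9, 0, 0, 0, -1.5, -0.33, 0.9, 0, 0, 0, -1.5, -0.33, 0.9, 0, 0, 0]
}}

```text
time_s: 15.55
eef_pos: [0.5559, 0.0077, 0.2925]
eef_rot: [0.0, 0.625, 0.78, 0.0]
wrist_force: [-0.5, -0.1, -1.2]
opening: 0.168
grasp_force: 61.3
```

```bash
python3 ptr.py
```

```text
(np.float64(222.2381500230097), np.float64(48.71052631578947), np.int64(231), np.int64(246))
15.6 [0.55608622 0.00770455 0.29238171] [ 0.44985302  0.33114643 -0.97079529]
(((0.4850751459598541, -0.021205618977546692), (0.17116424441337585, 0.18088768422603607), 82.73548126220703), (16344, [167, 64, 145, 177], [236.1, 152.1]))
```

{"method": "move_arm", "body": {
  "plan": [-0.7, -0.4, -0.3, 0, 0, -0.17, -1.4, -0.8, -0.8, 0, 0, -0.35, -2.1, -1.2, -1.6, 0, 0, -0.35, -2.1, -1.2, -2.6, 0, 0, -0.35, -2.1, -1.2, -3.4, 0, 0, -0.35, -2.1, -1.2, -3.9, 0, 0, -0.35, -2.1, -1.2, -4.1, 0, 0, -0.35, -2.1, -1.2, -4.2, 0, 0, -0.35, -2.1, -1.2, -4.25, 0, 0, -0.35, -2.1, -1.2, -4.25, 0, 0, -0.35]
}}

```text
time_s: 16.9
eef_pos: [0.4519, -0.0526, 0.0827]
eef_rot: [0.001, 0.751, 0.66, 0.0]
wrist_force: [-6.5, 2.5, 17.6]
opening: 0.164
grasp_force: 64.6
```

{"method": "move_arm", "body": {
  "plan": [0, 0, 0.05, 0, 0, 0, 0, 0, 0.05, 0, 0, 0, 0, 0, 0.05, 0, 0, 0]
}}

```text
time_s: 17.27
eef_pos: [0.4514, -0.0526, 0.083]
eef_rot: [0.001, 0.752, 0.66, 0.001]
wrist_force: [-0.2, 1.2, 4.2]
opening: 0.174
grasp_force: 61.8
```

{"method": "move_arm", "body": {
  "grip": 30,
  "plan": [0, 0, 0, 0, 0, 0, 0, 0, 0, 0, 0, 0, 0, 0, 0, 0, 0, 0, 0, 0, 0, 0, 0, 0]
}}

```text
time_s: 17.77
eef_pos: [0.4503, -0.0523, 0.0822]
eef_rot: [-0.0, 0.752, 0.66, -0.0]
wrist_force: [0.4, 0.6, 0.8]
opening: 0.346
grasp_force: 0.0
```

{"method": "move_arm", "body": {
  "plan": [0, 0, 0.4, 0, 0, 0, 0, 0, 1, 0, 0, 0, 0, 0, 2, 0, 0, 0, 0, 0, 3, 0, 0, 0, 0, 0, 4.4, 0, 0, 0, 0, 0, 4.4, 0, 0, 0, 0, 0, 4.4, 0, 0, 0]
}}

```text
time_s: 18.65
eef_pos: [0.4505, -0.0523, 0.3023]
eef_rot: [0.0, 0.752, 0.66, 0.0]
wrist_force: [-0.7, 0.3, -0.0]
opening: 0.351
grasp_force: 0.0
```

```bash
python3 - <<'E'
from h import *
from ptr import orange
np.set_printoptions(precision=4,suppress=True)
w=snap('wrist','w6');s=snap('scene','s6');d=snap('side','d6');o=ctrl.get_obs();print(o['eef_pos'])
b=blobs(w,(0,150,80),(5,255,255),60)[0];print(b)
for k in b: print(onz(w,k[2],.1),onz(w,k[2],.06),onz(w,k[2],.012))
bd=blobs(d,(0,150,80),(5,255,255),20)[0];print(bd)
for k in b:
  for j in bd: print(k[2],j[2],tri(w,k[2],d,j[2]))
print(orange(),orange('side'))
E
```

```text
[ 0.4495 -0.0519  0.3002]
[(462, [322, 142, 16, 31], [329.5, 157.0])]
[ 0.4523 -0.0431  0.1   ] [ 0.4512 -0.0511  0.06  ] [ 0.4498 -0.0607  0.012 ]
[(87, [370, 207, 8, 15], [373.9, 214.2]), (248, [390, 302, 21, 26], [400.2, 313.9])]
[329.5, 157.0] [373.9, 214.2] (array([ 0.4524, -0.0469,  0.0799]), np.float64(0.0013736277212528663))
[329.5, 157.0] [400.2, 313.9] (array([ 0.3904, -0.1845, -0.5602]), np.float64(0.08921910076753196))
(((0.4539722502231598, -0.019200250506401062), (0.16811993718147278, 0.11939425766468048), 82.43302917480469), (15319, [274, 43, 115, 156], [329.1, 117.8])) (((0.4497239589691162, -0.002317763864994049), (0.199231818318367, 0.1299773007631302), 82.37955474853516), (1859, [339, 209, 61, 56], [368.7, 237.4]))
```

{"method": "move_arm", "body": {
  "grip": 34,
  "plan": [0.1, 1.2, 0, 0, 0, 0.1, 0.3, 2.4, 0, 0, 0, 0.244, 0.7, 3.6, 0, 0, 0, 0.244, 1.1, 4.8, 0, 0, 0, 0.244, 1.44, 6, 0, 0, 0, 0.244, 1.44, 7.1, -0.8, 0, 0, 0.244, 1.44, 7.6, -1.8, 0, 0, 0.244, 1.44, 7.6, -3, 0, 0, 0.244, 1.44, 7.6, -3, 0, 0, 0.244, 1.44, 7.6, -3, 0, 0, 0.244]
}}

```text
time_s: 20.15
eef_pos: [0.5235, 0.3277, 0.154]
eef_rot: [0.0, 0.666, 0.746, 0.001]
wrist_force: [0.7, 0.0, -0.4]
opening: 0.401
grasp_force: 0.0
```

```bash
python3 - <<'E'
from h import *
np.set_printoptions(precision=4,suppress=True)
w=snap('wrist','w7');o=ctrl.get_obs();print(o['eef_pos'],o['eef_rot'])
g=cv2.inRange(cv2.cvtColor(w['pixels'],cv2.COLOR_RGB2HSV),np.array((22,130,150)),np.array((34,255,255)))
n,l,s,c=cv2.connectedComponentsWithStats(g);i=1+s[1:,4].argmax();print(s[i],c[i]);
x,y=s[i,:2]+s[i,2:4]/2; T=rot(o['eef_rot'])
for z in(.102,): P=onz(w,c[i],z);print(P,(P-o['eef_pos'])@T)
r=cv2.minAreaRect(np.argwhere(l==i)[:,::-1].astype(np.float32));print(r,onz(w,r[0],.102))
E
```

```text
[0.5244 0.3279 0.1553] [0.001  0.6659 0.746  0.0019]
[ 313  202   27   47 1223] [326.4464 224.8921]
[0.5227 0.327  0.102 ] [-0.0008 -0.002   0.0533]
((326.0, 225.0), (46.0, 26.0), 90.0) [0.5225 0.3269 0.102 ]
```

{"method": "move_arm", "body": {
  "plan": [0, 0, -0.6, 0, 0, 0, 0, 0, -1.1, 0, 0, 0, 0, 0, -1.45, 0, 0, 0, 0, 0, -1.45, 0, 0, 0, 0, 0, -1.45, 0, 0, 0]
}}

```text
time_s: 20.82
eef_pos: [0.5237, 0.328, 0.0815]
eef_rot: [0.001, 0.666, 0.746, 0.001]
wrist_force: [0.3, 0.6, -0.1]
opening: 0.397
grasp_force: 0.0
```

{"method": "move_arm", "body": {
  "grip": 4,
  "plan": [0, 0, 0, 0, 0, 0, 0, 0, 0, 0, 0, 0, 0, 0, 0, 0, 0, 0, 0, 0, 0, 0, 0, 0, 0, 0, 0, 0, 0, 0, 0, 0, 0, 0, 0, 0]
}}

```text
time_s: 21.58
eef_pos: [0.5229, 0.3281, 0.0813]
eef_rot: [0.0, 0.666, 0.746, 0.001]
wrist_force: [-2.4, 0.1, 5.8]
opening: 0.174
grasp_force: 58.6
```

{"method": "move_arm", "body": {
  "plan": [0, 0, 0.3, 0, 0, 0, 0, 0, 0.8, 0, 0, 0, 0, 0, 1.6, 0, 0, 0, 0, 0, 2.8, 0, 0, 0, 0, 0, 4, 0, 0, 0, 0, 0, 5, 0, 0, 0, 0, 0, 5, 0, 0, 0, 0, 0, 5, 0, 0, 0]
}}

```text
time_s: 22.58
eef_pos: [0.5219, 0.3275, 0.3292]
eef_rot: [-0.0, 0.666, 0.746, -0.0]
wrist_force: [0.5, 0.5, -3.4]
opening: 0.179
grasp_force: 59.0
```

{"method": "move_arm", "body": {
  "plan": [0.2, -1.1, 0, 0, 0, 0.05, 0.3, -2.2, 0, 0, 0, 0.107, 0.4, -3.3, 0, 0, 0, 0.107, 0.5, -4.4, 0, 0, 0, 0.107, 0.6, -5.5, -0.3, 0, 0, 0.107, 0.77, -6.1, -0.74, 0, 0, 0.107, 0.77, -6.36, -0.74, 0, 0, 0.107, 0.77, -6.36, -0.74, 0, 0, 0.107, 0.77, -6.36, -0.74, 0, 0, 0.107]
}}

```text
time_s: 23.7
eef_pos: [0.561, 0.0109, 0.2933]
eef_rot: [0.0, 0.624, 0.781, 0.0]
wrist_force: [0.0, 1.4, -3.1]
opening: 0.174
grasp_force: 59.1
```

{"method": "move_arm", "body": {
  "plan": [0.35, 0.08, 0, 0, 0, 0, 0.7, 0.16, 0, 0, 0, 0, 1.05, 0.23, 0, 0, 0, 0, 1.4, 0.31, 0, 0, 0, 0, 1.4, 0.31, 0, 0, 0, 0, 1.4, 0.31, 0, 0, 0, 0]
}}

```text
time_s: 24.45
eef_pos: [0.6304, 0.0261, 0.293]
eef_rot: [-0.0, 0.624, 0.781, -0.0]
wrist_force: [0.0, 0.2, -3.0]
opening: 0.171
grasp_force: 59.3
```

{"method": "move_arm", "body": {
  "plan": [0, 0, -0.15, 0, 0, 0, 0, 0, -0.3, 0, 0, 0, 0, 0, -0.45, 0, 0, 0, 0, 0, -0.6, 0, 0, 0, 0, 0, -0.75, 0, 0, 0, 0, 0, -0.9, 0, 0, 0, 0, 0, -1.05, 0, 0, 0, 0, 0, -1.2, 0, 0, 0, 0, 0, -1.2, 0, 0, 0, 0, 0, -1.2, 0, 0, 0]
}}

```text
time_s: 25.7
eef_pos: [0.6309, 0.0252, 0.2331]
eef_rot: [-0.0, 0.625, 0.781, -0.0]
wrist_force: [-2.1, 0.4, -0.1]
opening: 0.171
grasp_force: 59.7
```

```bash
python3 - <<'E'
from ptr import *
print(ptr())
print(np.mean([(ctrl.camera('scene'),ctrl.get_obs()['wrist_force'])[1] for _ in range(4)],0))
E
```

```text
(np.float64(233.33131618759458), np.float64(47.26315789473684), np.int64(231), np.int64(246))
[-1.95385414  0.57154447 -0.19383641]
```

{"method": "move_arm", "body": {
  "grip": 32,
  "plan": [0, 0, 0, 0, 0, 0, 0, 0, 0, 0, 0, 0, 0, 0, 0, 0, 0, 0, 0, 0, 0, 0, 0, 0]
}}

```text
time_s: 26.45
eef_pos: [0.6311, 0.0251, 0.2329]
eef_rot: [0.0, 0.625, 0.781, 0.0]
wrist_force: [-1.0, 0.9, 1.2]
opening: 0.371
grasp_force: 0.0
```

{"method": "move_arm", "body": {
  "plan": [0, 0, 0.4, 0, 0, 0, 0, 0, 1, 0, 0, 0, 0, 0, 1.8, 0, 0, 0, 0, 0, 1.8, 0, 0, 0, 0, 0, 1.8, 0, 0, 0, 0, 0, 1.8, 0, 0, 0, 0, 0, 1.8, 0, 0, 0, 0, 0, 1.8, 0, 0, 0, 0, 0, 1.8, 0, 0, 0, 0, 0, 1.8, 0, 0, 0]
}}

```text
time_s: 27.7
eef_pos: [0.6309, 0.0252, 0.3227]
eef_rot: [-0.0, 0.625, 0.781, -0.0]
wrist_force: [0.8, -0.6, -0.8]
opening: 0.374
grasp_force: 0.0
```

{"method": "move_arm", "body": {
  "plan": [0, 0, 0, 0, 0, 0, 0, 0, 0, 0, 0, 0, 0, 0, 0, 0, 0, 0, 0, 0, 0, 0, 0, 0, 0, 0, 0, 0, 0, 0]
}}

```text
time_s: 28.32
eef_pos: [0.6309, 0.0252, 0.3228]
eef_rot: [0.0, 0.625, 0.781, 0.0]
wrist_force: [-0.2, 0.4, 0.4]
opening: 0.378
grasp_force: 0.0
```

```bash
python3 - <<'E'
from ptr import *
np.set_printoptions(precision=4,suppress=True)
print(ptr()); w=snap('wrist','w8'); d=snap('side','d8'); o=ctrl.get_obs(); print(o['eef_pos'])
b=blobs(w,(22,130,80),(34,255,255),60)[0]; bd=blobs(d,(22,130,80),(34,255,255),20)[0]; print(b,bd)
print(tri(w,b[0][2],d,bd[0][2])); T=rot(o['eef_rot']); print(onz(w,b[0][2],.25),(onz(w,b[0][2],.25)-o['eef_pos'])@T)
# tote: blue mask corners in wrist
h=cv2.inRange(cv2.cvtColor(w['pixels'],cv2.COLOR_RGB2HSV),np.array((105,120,40)),np.array((122,255,255)));print(cv2.boundingRect(h),(h>0).sum())
a=cv2.resize(d['pixels'][115:215,340:420],(480,600),interpolation=cv2.INTER_CUBIC)
s=snap('scene')
c=cv2.resize(s['pixels'][145:235,160:270],(320,262),interpolation=cv2.INTER_CUBIC)
e=cv2.resize(d['pixels'][120:220,240:340],(320,320),interpolation=cv2.INTER_CUBIC)
cv2.imwrite('pics/i.png',np.hstack([a,np.vstack([c,e,np.zeros((18,320,3),np.uint8)])])[:,:,::-1])
E
```

```text
(np.float64(233.5555555555555), np.float64(45.078947368421055), np.int64(231), np.int64(246))
[0.6309 0.0252 0.3228]
[(309, [318, 181, 23, 14], [329.2, 187.7]), (1057, [317, 197, 25, 44], [329.3, 218.5])] [(103, [302, 163, 8, 17], [305.6, 170.9])]
(array([0.6264, 0.0383, 0.2461]), np.float64(0.004557949498682565))
[0.6282 0.0406 0.25  ] [0.0157 0.0007 0.0728]
(130, 260, 124, 140) 4968
```

View pics/i.png

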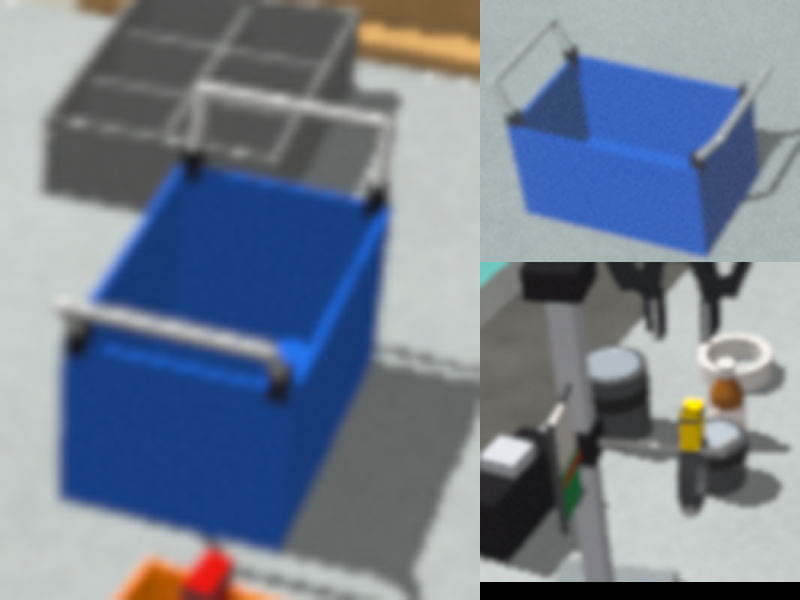

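The picture shows yellow hanging properly and the pointer in the green, so it goes in the tote. Tote hinges in the side image are at about (372,142), (403,147), (353,172), (386,178); in the scene crop at (192,163), (251,177), (172,186), (235,199).

```bash
python3 - <<'E'
from h import *
np.set_printoptions(precision=4,suppress=True)
s=snap('scene');d=snap('side')
D=lambda x,y:(340+x/6,115+y/6); S=lambda x,y:(160+(x-480)/2.909,145+y/2.909)
# order: -y+x(far left), -y-x, +y+x, +y-x
ds=[D(193,160),D(375,192),D(78,338),D(277,378)]; ss=[S(516,118),S(572,53),S(698,157),S(745,90)]
P=np.array([tri(d,p,s,q)[0] for p,q in zip(ds,ss)]);print(P,P.mean(0))
print([tri(d,p,s,q)[1] for p,q in zip(ds,ss)])
A=np.array([onz(d,p,.118) for p in ds]);print(A,A.mean(0)); B=np.array([onz(s,p,.118) for p in ss]);print(B,B.mean(0))
for X in(P,A,B): y=(X[2]+X[3]-X[0]-X[1])/2; print(np.linalg.norm(y),np.degrees(np.arctan2(y[1],y[0]))-90)
E
```

```text
[[ 0.5643 -0.3792  0.1142]
 [ 0.4541 -0.3776  0.1167]
 [ 0.5668 -0.186   0.1145]
 [ 0.4577 -0.185   0.1155]] [ 0.5107 -0.2819  0.1152]
[np.float64(0.002469291130373406), np.float64(0.003198414670799644), np.float64(0.003245112642941516), np.float64(0.0003194664771943114)]
[[ 0.5626 -0.3753  0.118 ]
 [ 0.4536 -0.3784  0.118 ]
 [ 0.5652 -0.1786  0.118 ]
 [ 0.4569 -0.1814  0.118 ]] [ 0.5096 -0.2784  0.118 ]
[[ 0.5697 -0.3747  0.118 ]
 [ 0.4577 -0.3747  0.118 ]
 [ 0.5689 -0.1856  0.118 ]
 [ 0.4605 -0.1838  0.118 ]] [ 0.5142 -0.2797  0.118 ]
0.19291342958032187 -0.9060541805147011
0.1968393174119593 -0.856693652542063
0.1899643334524743 -0.29338544941320777
```

{"method": "move_arm", "body": {
  "plan": [0, 0, -0.5, 0, 0, 0, 0, 0, -1, 0, 0, 0, 0, 0, -1.5, 0, 0, 0, 0, 0, -1.8, 0, 0, 0, 0, 0, -1.8, 0, 0, 0, 0, 0, -1.8, 0, 0, 0]
}}

```text
time_s: 29.38
eef_pos: [0.6316, 0.0251, 0.234]
eef_rot: [0.001, 0.625, 0.781, 0.0]
wrist_force: [0.4, -0.1, 0.9]
opening: 0.374
grasp_force: 0.0
```

{"method": "move_arm", "body": {
  "grip": 4,
  "plan": [0, 0, 0, 0, 0, 0, 0, 0, 0, 0, 0, 0, 0, 0, 0, 0, 0, 0, 0, 0, 0, 0, 0, 0, 0, 0, 0, 0, 0, 0]
}}

```text
time_s: 30.0
eef_pos: [0.6311, 0.0253, 0.2329]
eef_rot: [0.0, 0.625, 0.781, 0.0]
wrist_force: [1.5, 0.6, 0.8]
opening: 0.172
grasp_force: 61.7
```

{"method": "move_arm", "body": {
  "plan": [0, 0, 0.3, 0, 0, 0, 0, 0, 0.6, 0, 0, 0, 0, 0, 0.9, 0, 0, 0, 0, 0, 1.2, 0, 0, 0, 0, 0, 1.2, 0, 0, 0, -0.4, -0.09, 1.2, 0, 0, 0, -0.8, -0.18, 1.2, 0, 0, 0, -1.5, -0.33, 1.2, 0, 0, 0, -1.5, -0.33, 1.2, 0, 0, 0, -1.5, -0.33, 1.2, 0, 0, 0]
}}

```text
time_s: 31.25
eef_pos: [0.5563, 0.0087, 0.2928]
eef_rot: [0.0, 0.625, 0.781, 0.0]
wrist_force: [0.7, 0.7, -2.6]
opening: 0.169
grasp_force: 61.4
```

{"method": "move_arm", "body": {
  "plan": [-0.3, -1, 0, 0, 0, -0.1, -0.5, -2.1, 0, 0, 0, -0.22, -0.7, -3.2, 0, 0, 0, -0.22, -0.9, -4.3, 0, 0, 0, -0.22, -0.9, -5.4, 0, 0, 0, -0.22, -0.9, -6.4, 0, 0, 0, -0.22, -0.9, -6.4, 0, 0, 0, -0.22, -0.9, -6.4, 0, 0, 0, -0.22, -0.9, -6.4, 0, 0, 0, -0.22]
}}

```text
time_s: 32.38
eef_pos: [0.5115, -0.3102, 0.2927]
eef_rot: [-0.0, 0.706, 0.708, 0.0]
wrist_force: [-0.1, -0.3, -2.8]
opening: 0.169
grasp_force: 61.4
```

```bash
python3 - <<'E'
from h import *
np.set_printoptions(precision=4,suppress=True)
w=snap('wrist','w9'); o=ctrl.get_obs(); print(o['eef_pos'],o['wrist_force'])
cv2.imwrite('pics/w9.png',w['pixels'][:,:,::-1])
E
```

```text
[ 0.5115 -0.3101  0.2929] [-0.5437  0.2944 -2.7135]
```

View pics/w9.png

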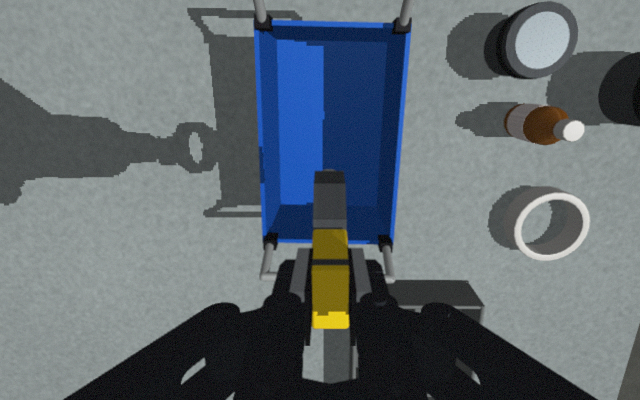

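Wrist view over the tote: hinges at (263,24), (401,26), (271,242), (386,242); yellow is centred over the mouth.

```bash
python3 - <<'E'
from h import *
np.set_printoptions(precision=4,suppress=True)
w=snap('wrist')
P=np.array([onz(w,p,.116) for p in[(263,24),(401,26),(271,242),(386,242)]]);print(P,P.mean(0))
E
```

```text
[[ 0.4582 -0.1876  0.116 ]
 [ 0.5693 -0.1887  0.116 ]
 [ 0.4554 -0.3796  0.116 ]
 [ 0.5671 -0.3792  0.116 ]] [ 0.5125 -0.2838  0.116 ]
```

{"method": "move_arm", "body": {
  "plan": [0, 0, -1, 0, 0, 0, 0, 0, -2, 0, 0, 0, 0, 0, -3, 0, 0, 0, 0, 0, -3.7, 0, 0, 0, 0, 0, -4, 0, 0, 0, 0, 0, -4.1, 0, 0, 0, 0, 0, -4.15, 0, 0, 0, 0, 0, -4.15, 0, 0, 0]
}}

```text
time_s: 33.48
eef_pos: [0.5117, -0.3119, 0.0867]
eef_rot: [0.001, 0.707, 0.708, 0.0]
wrist_force: [-0.9, -0.1, -2.8]
opening: 0.169
grasp_force: 61.3
```

{"method": "move_arm", "body": {
  "plan": [0, 0, -0.06, 0, 0, 0, 0, 0, -0.1, 0, 0, 0, 0, 0, -0.1, 0, 0, 0]
}}

```text
time_s: 33.85
eef_pos: [0.5122, -0.3124, 0.0834]
eef_rot: [0.002, 0.707, 0.707, 0.0]
wrist_force: [-3.6, 3.0, 12.8]
opening: 0.168
grasp_force: 63.6
```

{"method": "move_arm", "body": {
  "grip": 30,
  "plan": [0, 0, 0, 0, 0, 0, 0, 0, 0, 0, 0, 0, 0, 0, 0, 0, 0, 0, 0, 0, 0, 0, 0, 0]
}}

```text
time_s: 34.35
eef_pos: [0.5109, -0.3112, 0.0801]
eef_rot: [-0.0, 0.707, 0.707, -0.0]
wrist_force: [0.2, -0.1, 0.1]
opening: 0.351
grasp_force: 0.0
```

{"method": "move_arm", "body": {
  "plan": [0, 0, 0.4, 0, 0, 0, 0, 0, 1, 0, 0, 0, 0, 0, 2, 0, 0, 0, 0, 0, 3, 0, 0, 0, 0, 0, 4.4, 0, 0, 0, 0, 0, 4.4, 0, 0, 0, 0, 0, 4.4, 0, 0, 0]
}}

```text
time_s: 35.22
eef_pos: [0.5112, -0.3115, 0.302]
eef_rot: [0.001, 0.707, 0.707, 0.0]
wrist_force: [0.0, 1.4, -0.6]
opening: 0.353
grasp_force: 0.0
```

```bash
python3 - <<'E'
from h import *
np.set_printoptions(precision=4,suppress=True)
w=snap('wrist','w10'); d=snap('side'); o=ctrl.get_obs(); print(o['eef_pos'],o['eef_rot'])
b=blobs(w,(22,130,60),(34,255,255),60)[0];bd=blobs(d,(22,130,60),(34,255,255),15)[0];print(b,bd)
for k in b: print(onz(w,k[2],.1))
if bd: print(tri(w,b[-1][2],d,bd[0][2]))
E
```

```text
[ 0.5103 -0.3107  0.2989] [-0.0012  0.7068  0.7075 -0.    ]
[(556, [322, 142, 17, 35], [330.4, 159.1])] [(68, [377, 156, 7, 13], [379.7, 162.3])]
[ 0.5129 -0.3046  0.1   ]
(array([ 0.5129, -0.3079,  0.0842]), np.float64(7.477794428245075e-05))
```

{"method": "move_arm", "body": {
  "grip": 34,
  "plan": [-0.5, 1.1, 0, 0, 0, 0, -1, 2.1, 0, 0, 0, 0, -1, 3.3, 0, 0, 0, 0.05, -1, 4.5, 0, 0, 0, 0.113, -1, 5.7, 0, 0, 0, 0.113, -0.8, 6.9, 0, 0, 0, 0.113, -0.4, 8, 0, 0, 0, 0.113, 0, 9, 0, 0, 0, 0.113, 0, 9, 0, 0, 0, 0.113, 0, 9, 0, 0, 0, 0.113]
}}

```text
time_s: 36.58
eef_pos: [0.51, 0.1386, 0.2985]
eef_rot: [-0.001, 0.665, 0.747, -0.001]
wrist_force: [-0.4, 0.4, -0.4]
opening: 0.399
grasp_force: 0.0
```

{"method": "move_arm", "body": {
  "plan": [0.6, 0.9, 0, 0, 0, 0, 1.36, 2.3, 0, 0, 0, 0, 1.36, 2.3, -1, 0, 0, 0, 1.36, 2.3, -2, 0, 0, 0, 1.36, 2.3, -3, 0, 0, 0, 1.36, 2.3, -3, 0, 0, 0, 1.36, 2.3, -3, 0, 0, 0, 1.36, 2.3, -3, 0, 0, 0]
}}

```text
time_s: 37.58
eef_pos: [0.5809, 0.2536, 0.1536]
eef_rot: [0.001, 0.666, 0.746, 0.002]
wrist_force: [0.1, 0.5, -0.3]
opening: 0.397
grasp_force: 0.0
```

```bash
python3 - <<'E'
from h import *
np.set_printoptions(precision=4,suppress=True)
w=snap('wrist','w11');o=ctrl.get_obs();print(o['eef_pos'],o['eef_rot'])
g=cv2.inRange(cv2.cvtColor(w['pixels'],cv2.COLOR_RGB2HSV),np.array((0,0,160)),np.array((179,45,255)));g[:, :260]=0;g[:,400:]=0
n,l,s,c=cv2.connectedComponentsWithStats(g)
for i in range(1,n):
    if s[i,4]>150: r=cv2.minAreaRect(np.argwhere(l==i)[:,::-1].astype(np.float32));print(s[i],r,onz(w,r[0],.102))
E
```

```text
[0.5807 0.2537 0.1533] [0.0014 0.6658 0.7461 0.0019]
[ 314  201   26   47 1218] ((326.5, 224.0), (46.0, 25.0), 90.0) [0.5803 0.2536 0.102 ]
```

{"method": "move_arm", "body": {
  "plan": [0, 0, -0.6, 0, 0, 0, 0, 0, -1.1, 0, 0, 0, 0, 0, -1.45, 0, 0, 0, 0, 0, -1.45, 0, 0, 0, 0, 0, -1.45, 0, 0, 0]
}}

```text
time_s: 38.25
eef_pos: [0.5799, 0.2539, 0.0791]
eef_rot: [0.001, 0.666, 0.746, 0.001]
wrist_force: [-0.3, -0.3, 0.2]
opening: 0.396
grasp_force: 0.0
```

{"method": "move_arm", "body": {
  "grip": 4,
  "plan": [0, 0, 0, 0, 0, 0, 0, 0, 0, 0, 0, 0, 0, 0, 0, 0, 0, 0, 0, 0, 0, 0, 0, 0, 0, 0, 0, 0, 0, 0, 0, 0, 0, 0, 0, 0]
}}

```text
time_s: 39.0
eef_pos: [0.5798, 0.254, 0.0793]
eef_rot: [0.001, 0.666, 0.746, 0.001]
wrist_force: [-0.9, -0.2, 6.6]
opening: 0.175
grasp_force: 59.5
```

{"method": "move_arm", "body": {
  "plan": [0, 0, 0.3, 0, 0, 0, 0, 0, 0.8, 0, 0, 0, 0, 0, 1.6, 0, 0, 0, 0, 0, 2.8, 0, 0, 0, 0, 0, 4, 0, 0, 0, 0, 0, 5, 0, 0, 0, 0, 0, 5, 0, 0, 0, 0, 0, 5, 0, 0, 0]
}}

```text
time_s: 40.0
eef_pos: [0.5784, 0.2536, 0.3272]
eef_rot: [-0.0, 0.666, 0.746, -0.0]
wrist_force: [-0.1, -0.7, -1.4]
opening: 0.176
grasp_force: 58.8
```

{"method": "move_arm", "body": {
  "plan": [-0.37, -0.8, 0, 0, 0, 0.05, -0.37, -1.9, 0, 0, 0, 0.107, -0.37, -3, 0, 0, 0, 0.107, -0.37, -4, 0, 0, 0, 0.107, -0.37, -4.87, -0.3, 0, 0, 0.107, -0.37, -4.87, -0.7, 0, 0, 0.107, -0.37, -4.87, -0.7, 0, 0, 0.107, -0.37, -4.87, -0.7, 0, 0, 0.107]
}}

```text
time_s: 41.0
eef_pos: [0.5601, 0.0107, 0.2922]
eef_rot: [-0.001, 0.625, 0.781, -0.0]
wrist_force: [0.8, 0.3, -1.3]
opening: 0.176
grasp_force: 58.9
```

{"method": "move_arm", "body": {
  "plan": [0.35, 0.08, 0, 0, 0, 0, 0.7, 0.16, 0, 0, 0, 0, 1.05, 0.23, 0, 0, 0, 0, 1.4, 0.31, 0, 0, 0, 0, 1.4, 0.31, 0, 0, 0, 0, 1.4, 0.31, 0, 0, 0, 0]
}}

```text
time_s: 41.75
eef_pos: [0.6301, 0.0262, 0.293]
eef_rot: [-0.0, 0.624, 0.781, -0.0]
wrist_force: [0.1, 0.1, -1.5]
opening: 0.173
grasp_force: 59.1
```

{"method": "move_arm", "body": {
  "plan": [0, 0, -0.15, 0, 0, 0, 0, 0, -0.3, 0, 0, 0, 0, 0, -0.45, 0, 0, 0, 0, 0, -0.6, 0, 0, 0, 0, 0, -0.75, 0, 0, 0, 0, 0, -0.9, 0, 0, 0, 0, 0, -0.9, 0, 0, 0, 0, 0, -0.9, 0, 0, 0]
}}

```text
time_s: 42.75
eef_pos: [0.6305, 0.0257, 0.2481]
eef_rot: [0.0, 0.625, 0.781, 0.0]
wrist_force: [-1.4, 0.3, 0.4]
opening: 0.174
grasp_force: 59.3
```

```bash
python3 - <<'E'
from ptr import *
print(ptr())
print(np.mean([(ctrl.camera('scene'),ctrl.get_obs()['wrist_force'])[1] for _ in range(4)],0))
E
```

```text
(np.float64(227.47972350230413), np.float64(45.3421052631579), np.int64(231), np.int64(246))
[-1.00263544  0.28321337 -0.18635507]
```

{"method": "move_arm", "body": {
  "grip": 32,
  "plan": [0, 0, 0, 0, 0, 0, 0, 0, 0, 0, 0, 0, 0, 0, 0, 0, 0, 0, 0, 0, 0, 0, 0, 0]
}}

```text
time_s: 43.5
eef_pos: [0.6305, 0.0257, 0.2478]
eef_rot: [0.0, 0.625, 0.781, 0.0]
wrist_force: [0.2, 0.2, -0.7]
opening: 0.372
grasp_force: 0.0
```

{"method": "move_arm", "body": {
  "plan": [0, 0, 0.4, 0, 0, 0, 0, 0, 1, 0, 0, 0, 0, 0, 1.5, 0, 0, 0, 0, 0, 1.5, 0, 0, 0, 0, 0, 1.5, 0, 0, 0, 0, 0, 1.5, 0, 0, 0, 0, 0, 1.5, 0, 0, 0, 0, 0, 1.5, 0, 0, 0, 0, 0, 1.5, 0, 0, 0, 0, 0, 1.5, 0, 0, 0]
}}

```text
time_s: 44.75
eef_pos: [0.6305, 0.0257, 0.3228]
eef_rot: [-0.0, 0.625, 0.781, -0.0]
wrist_force: [0.1, -0.6, -0.2]
opening: 0.373
grasp_force: 0.0
```

{"method": "move_arm", "body": {
  "plan": [0, 0, 0, 0, 0, 0, 0, 0, 0, 0, 0, 0, 0, 0, 0, 0, 0, 0, 0, 0, 0, 0, 0, 0, 0, 0, 0, 0, 0, 0]
}}

```text
time_s: 45.38
eef_pos: [0.6304, 0.0257, 0.3228]
eef_rot: [-0.0, 0.625, 0.781, -0.0]
wrist_force: [-0.0, 0.2, -1.0]
opening: 0.375
grasp_force: 0.0
```

```bash
python3 - <<'E'
from ptr import *
np.set_printoptions(precision=4,suppress=True)
print(ptr(),orange()); w=snap('wrist','w12'); o=ctrl.get_obs(); T=rot(o['eef_rot'])
b=blobs(w,(0,0,150),(179,45,255),150)[0]
for k in b:
    if 280<k[2][0]<380: print(k,(onz(w,k[2],.29)-o['eef_pos'])@T)
E
```

```text
(np.float64(227.86608200995494), np.float64(49.39473684210526), np.int64(231), np.int64(246)) (((0.44090718030929565, -0.01629830151796341), (0.17369768023490906, 0.12769418954849243), 82.57612609863281), (13106, [101, 62, 137, 167], [171.2, 141.7]))
(36425, [0, 0, 639, 122], [302.0, 40.3]) [ 0.0958 -0.0113  0.0328]
(885, [336, 311, 36, 31], [353.9, 326.3]) [-0.0557  0.015   0.0328]
(452, [364, 340, 19, 36], [373.6, 359.0]) [-0.0786  0.0271  0.0328]
```

Pointer stays in the white zone (row 227.9): white is a light copy. The orange tray has shifted about 17 mm in −x since the last measurement, so I use the new position.

{"method": "move_arm", "body": {
  "plan": [0, 0, -0.5, 0, 0, 0, 0, 0, -1, 0, 0, 0, 0, 0, -1.5, 0, 0, 0, 0, 0, -1.5, 0, 0, 0, 0, 0, -1.5, 0, 0, 0]
}}

```text
time_s: 46.15
eef_pos: [0.631, 0.0256, 0.249]
eef_rot: [0.001, 0.625, 0.781, 0.0]
wrist_force: [0.1, -0.5, -0.8]
opening: 0.372
grasp_force: 0.0
```

{"method": "move_arm", "body": {
  "grip": 4,
  "plan": [0, 0, 0, 0, 0, 0, 0, 0, 0, 0, 0, 0, 0, 0, 0, 0, 0, 0, 0, 0, 0, 0, 0, 0, 0, 0, 0, 0, 0, 0]
}}

```text
time_s: 46.78
eef_pos: [0.6306, 0.0256, 0.2479]
eef_rot: [0.0, 0.625, 0.781, 0.0]
wrist_force: [1.1, 0.4, -0.7]
opening: 0.17
grasp_force: 62.0
```

{"method": "move_arm", "body": {
  "plan": [0, 0, 0.3, 0, 0, 0, 0, 0, 0.6, 0, 0, 0, 0, 0, 0.9, 0, 0, 0, 0, 0, 0.9, 0, 0, 0, -0.4, -0.09, 0.9, 0, 0, 0, -0.8, -0.18, 0.9, 0, 0, 0, -1.5, -0.33, 0.9, 0, 0, 0, -1.5, -0.33, 0.9, 0, 0, 0, -1.5, -0.33, 0.9, 0, 0, 0]
}}

```text
time_s: 47.9
eef_pos: [0.5559, 0.0092, 0.2929]
eef_rot: [0.0, 0.625, 0.781, 0.0]
wrist_force: [-0.4, -0.8, -1.7]
opening: 0.171
grasp_force: 61.9
```

```bash
python3 - <<'E'
from ptr import *
np.set_printoptions(precision=4,suppress=True)
print(orange()); w=snap('wrist','w13'); d=snap('side'); o=ctrl.get_obs(); print(o['eef_pos'],o['wrist_force'])
b=blobs(w,(0,150,80),(5,255,255),60)[0];bd=blobs(d,(0,150,80),(5,255,255),20)[0]; print(b,bd)
for k in b:
  for j in bd: print(tri(w,k[2],d,j[2]))
E
```

```text
(((0.4309368133544922, -0.01617051661014557), (0.17167818546295166, 0.13495849072933197), 82.59455871582031), (13901, [151, 61, 145, 177], [226.4, 146.3]))
[0.5561 0.0092 0.2927] [-1.6038 -0.8527 -0.8125]
[(173, [128, 143, 10, 31], [132.4, 158.1]), (679, [138, 146, 31, 32], [152.6, 162.3])] [(100, [394, 225, 13, 10], [400.2, 229.7]), (248, [390, 302, 21, 26], [400.2, 313.9])]
(array([ 0.3637, -0.0275,  0.0696]), np.float64(0.011466563862309695))
(array([ 0.2797, -0.0465, -0.218 ]), np.float64(0.1764254875310758))
(array([ 0.3704, -0.0379,  0.0527]), np.float64(0.0022665414078531965))
(array([ 0.2851, -0.0742, -0.2739]), np.float64(0.1580532849878457))
```

The red collar seems to have toppled against the tray's −x wall; let me measure it better.

```bash
python3 - <<'E'
from ptr import *
np.set_printoptions(precision=4,suppress=True)
w=snap('wrist')
for u in [(128,158),(138,160),(169,162)]: print(u,[onz(w,u,z) for z in(.035,.05,.065)])
g=cv2.cvtColor(w['pixels'],cv2.COLOR_RGB2GRAY); h=cv2.cvtColor(w['pixels'],cv2.COLOR_RGB2HSV)
print(g[162,110:280:4].tolist()); print(h[162,110:280:4,0].tolist()); print(h[162,110:280:4,1].tolist())
d=snap('side');h=cv2.cvtColor(d['pixels'],cv2.COLOR_RGB2HSV)
cv2.imwrite('pics/fin.png',np.hstack([cv2.resize(w['pixels'][20:270,90:340],(500,500)),cv2.resize(d['pixels'][195:275,330:410],(300,300),interpolation=cv2.INTER_CUBIC)[:500] if 0 else cv2.copyMakeBorder(cv2.resize(d['pixels'][195:275,335:415],(300,300),interpolation=cv2.INTER_CUBIC),0,200,0,0,cv2.BORDER_CONSTANT)])[:,:,::-1])
E
```

```text
(128, 158) [array([ 0.3365, -0.0438,  0.035 ]), array([ 0.3441, -0.039 ,  0.05  ]), array([ 0.3518, -0.0341,  0.065 ])]
(138, 160) [array([ 0.3474, -0.0437,  0.035 ]), array([ 0.3547, -0.0388,  0.05  ]), array([ 0.3619, -0.0339,  0.065 ])]
(169, 162) [array([ 0.3814, -0.0383,  0.035 ]), array([ 0.3873, -0.0336,  0.05  ]), array([ 0.3933, -0.029 ,  0.065 ])]
[139, 142, 138, 136, 135, 35, 72, 79, 71, 75, 71, 74, 74, 70, 78, 74, 99, 133, 138, 133, 135, 136, 134, 135, 137, 42, 65, 82, 71, 132, 135, 134, 134, 135, 136, 136, 105, 69, 76, 73, 74, 118, 137]
[90, 90, 87, 97, 94, 1, 1, 101, 1, 0, 2, 1, 1, 2, 165, 115, 14, 13, 13, 14, 13, 13, 13, 14, 14, 8, 95, 97, 102, 14, 13, 13, 14, 14, 13, 13, 13, 14, 14, 13, 13, 14, 101]
[7, 14, 16, 16, 13, 223, 220, 33, 227, 216, 229, 218, 219, 230, 6, 19, 244, 231, 221, 240, 229, 228, 229, 231, 229, 121, 23, 27, 43, 237, 230, 230, 232, 230, 228, 229, 226, 242, 212, 227, 223, 242, 14]
```

View pics/fin.png

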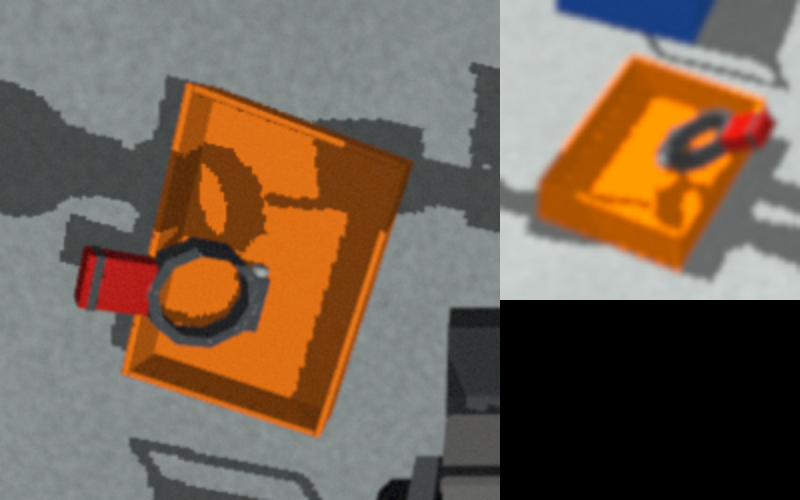

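The picture shows the red collar lying in the tray: lug on the floor, ring over the −x rim, foot overhanging. Its middle is at about crop (176,291), inside the wall at x≈147.

```bash
python3 - <<'E'
from h import *
np.set_printoptions(precision=4,suppress=True)
w=snap('wrist')
f=lambda x,y:(90+x/2,20+y/2)
C=np.array([onz(w,f(*p),.04) for p in[(190,83),(412,162),(320,435),(124,374)]]);c=C.mean(0);print(C,c)
ex=(C[1]+C[2]-C[0]-C[3]);L=np.linalg.norm(ex)/2;ex/=np.linalg.norm(ex);ey=np.array([-ex[1],ex[0],0]);print(L,np.degrees(np.arctan2(ex[1],ex[0])))
for z in(.035,.045,.055):
    P=onz(w,f(176,291),z);print((P-c)@ex,(P-c)@ey)
print('target',c+ey*.042)
E
```

```text
[[ 0.3903  0.0724  0.04  ]
 [ 0.5086  0.0594  0.04  ]
 [ 0.4852 -0.1078  0.04  ]
 [ 0.3687 -0.0945  0.04  ]] [ 0.4382 -0.0176  0.04  ]
0.11812661760002446 -6.414034666999816
-0.04402578883003168 -0.027508131280469625
-0.04067458272482223 -0.023960754210012918
-0.03732337661961279 -0.020413377139556207
target [0.4429 0.0241 0.04  ]
```

{"method": "move_arm", "body": {
  "plan": [-0.8, 0.15, -0.3, 0, 0, -0.15, -1.6, 0.3, -0.8, 0, 0, -0.33, -2.25, 0.38, -1.6, 0, 0, -0.33, -2.25, 0.38, -2.6, 0, 0, -0.33, -2.25, 0.38, -3.4, 0, 0, -0.33, -2.25, 0.38, -3.9, 0, 0, -0.33, -2.25, 0.38, -4.05, 0, 0, -0.33, -2.25, 0.38, -4.1, 0, 0, -0.33, -2.25, 0.38, -4.1, 0, 0, -0.33]
}}

```text
time_s: 49.32
eef_pos: [0.4439, 0.028, 0.0888]
eef_rot: [0.001, 0.745, 0.668, 0.001]
wrist_force: [-0.1, -0.4, -1.4]
opening: 0.17
grasp_force: 61.8
```

{"method": "move_arm", "body": {
  "plan": [0, 0, -0.06, 0, 0, 0, 0, 0, -0.1, 0, 0, 0, 0, 0, -0.1, 0, 0, 0]
}}

```text
time_s: 49.7
eef_pos: [0.4429, 0.0282, 0.0828]
eef_rot: [-0.0, 0.745, 0.668, -0.0]
wrist_force: [0.1, 0.3, -1.5]
opening: 0.168
grasp_force: 61.8
```

{"method": "move_arm", "body": {
  "plan": [0, 0, -0.03, 0, 0, 0, 0, 0, -0.06, 0, 0, 0, 0, 0, -0.06, 0, 0, 0]
}}

```text
time_s: 50.08
eef_pos: [0.4435, 0.0282, 0.0808]
eef_rot: [0.0, 0.745, 0.668, 0.0]
wrist_force: [-2.3, 1.2, 9.1]
opening: 0.168
grasp_force: 63.5
```

{"method": "move_arm", "body": {
  "grip": 30,
  "plan": [0, 0, 0, 0, 0, 0, 0, 0, 0, 0, 0, 0, 0, 0, 0, 0, 0, 0, 0, 0, 0, 0, 0, 0, 0, 0, 0, 0, 0, 0]
}}

```text
time_s: 50.7
eef_pos: [0.4429, 0.0282, 0.0797]
eef_rot: [-0.0, 0.745, 0.668, -0.0]
wrist_force: [0.1, -0.7, -0.4]
opening: 0.351
grasp_force: 0.0
```

{"method": "move_arm", "body": {
  "plan": [0, 0, 0.3, 0, 0, 0, 0, 0, 0.8, 0, 0, 0, 0, 0, 1.6, 0, 0, 0, 0, 0, 2.6, 0, 0, 0, 0, 0, 3.6, 0, 0, 0, 0, 0, 4.4, 0, 0, 0, 0, 0, 4.4, 0, 0, 0, 0, 0, 4.4, 0, 0, 0]
}}

```text
time_s: 51.7
eef_pos: [0.4425, 0.0283, 0.2997]
eef_rot: [-0.0, 0.745, 0.668, -0.0]
wrist_force: [0.5, -0.1, -0.7]
opening: 0.346
grasp_force: 0.0
```

```bash
python3 - <<'E'
from ptr import *
np.set_printoptions(precision=4,suppress=True)
w=snap('wrist','w14');o=ctrl.get_obs();print(o['eef_pos'],o['eef_rot'],orange())
b=blobs(w,(0,0,150),(179,45,255),150)[0]
for k in b: print(k,onz(w,k[2],.1))
E
```

```text
[0.4422 0.0283 0.2989] [-0.0007  0.7446  0.6675 -0.0005] (((0.43197450041770935, -0.01587565243244171), (0.17206884920597076, 0.12732206284999847), 82.60818481445312), (10630, [276, 118, 108, 143], [331.8, 184.2]))
(432, [324, 151, 15, 29], [331.0, 164.9]) [0.4446 0.0302 0.1   ]
(219, [596, 382, 23, 18], [605.5, 390.3]) [ 0.7377 -0.2757  0.1   ]
```

White stands in the tray at (0.445,0.030). Now the bails, with shut fingers.

{"method": "move_arm", "body": {
  "grip": 0,
  "plan": [0.4, -1, 0, 0, 0, 0.06, 0.9, -2, 0, 0, 0, 0.11, 1.38, -3.2, 0, 0, 0, 0.11, 1.38, -3.2, 0, 0, 0, 0.11, 1.38, -3.2, -1, 0, 0, 0.11, 1.38, -3.2, -2, 0, 0, 0.11, 1.38, -3.2, -3, 0, 0, 0.11, 1.38, -3.2, -3.35, 0, 0, 0.11, 1.38, -3.2, -3.35, 0, 0, 0.11]
}}

```text
time_s: 52.92
eef_pos: [0.5112, -0.131, 0.1314]
eef_rot: [-0.001, 0.707, 0.708, -0.0]
wrist_force: [0.6, 0.1, 0.6]
opening: 0.003
grasp_force: 0.0
```

{"method": "move_arm", "body": {
  "plan": [0, -0.2, 0, 0, 0, 0, 0, -0.4, 0, 0, 0, 0, 0, -0.6, 0, 0, 0, 0, 0, -0.8, 0, 0, 0, 0, 0, -1, 0, 0, 0, 0, 0, -1.2, 0, 0, 0, 0, 0, -1.45, 0, 0, 0, 0, 0, -1.45, 0, 0, 0, 0]
}}

```text
time_s: 53.92
eef_pos: [0.5116, -0.2051, 0.1318]
eef_rot: [-0.0, 0.707, 0.707, -0.0]
wrist_force: [-0.0, 0.4, 0.3]
opening: -0.004
grasp_force: 0.1
```

```bash
python3 - <<'E'
from h import *
np.set_printoptions(precision=4,suppress=True)
snap('side','d15');snap('wrist','w15');o=ctrl.get_obs();print(o['eef_pos'],o['opening'],o['wrist_force'])
E
```

```text
[ 0.5121 -0.2049  0.1324] -0.0015710986342252135 [ 0.5031 -0.425  -0.8917]
```

{"method": "move_arm", "body": {
  "plan": [0, 0.1, 0, 0, 0, 0, 0, 0.1, 0.9, 0, 0, 0, 0, -0.34, 0.9, 0, 0, 0, 0, -0.34, 0.9, 0, 0, 0, 0, -0.34, 0.5, 0, 0, 0, 0, -0.34, 0.2, 0, 0, 0, 0, -0.34, 0, 0, 0, 0, 0, -0.34, -0.14, 0, 0, 0, 0, -0.34, -0.14, 0, 0, 0]
}}

```text
time_s: 55.15
eef_pos: [0.5116, -0.221, 0.1246]
eef_rot: [-0.001, 0.707, 0.707, -0.0]
wrist_force: [0.5, 0.4, -0.0]
opening: -0.004
grasp_force: 0.0
```

```bash
python3 - <<'E'
from h import *
o=ctrl.get_obs();print(o['eef_pos'],o['wrist_force'])
E
```

```text
[ 0.51162145 -0.22096245  0.12461477] [ 0.48217701  0.40026731 -0.00826595]
```

{"method": "move_arm", "body": {
  "plan": [0, 0, -0.04, 0, 0, 0, 0, 0, -0.08, 0, 0, 0, 0, 0, -0.08, 0, 0, 0]
}}

```text
time_s: 55.52
eef_pos: [0.5124, -0.2216, 0.1226]
eef_rot: [0.001, 0.707, 0.708, 0.0]
wrist_force: [-3.0, 1.9, 6.5]
opening: -0.005
grasp_force: 3.0
```

{"method": "move_arm", "body": {
  "plan": [0, 0, 0.8, 0, 0, 0, 0, 0, 1.6, 0, 0, 0, 0, -1, 1.6, 0, 0, 0, 0, -2.1, 1.6, 0, 0, 0, 0, -3.2, 1.6, 0, 0, 0, 0, -4.26, 1.6, 0, 0, 0, 0, -4.26, 1.6, 0, 0, 0, 0, -4.26, 0.8, 0, 0, 0, 0, -4.26, 0.22, 0, 0, 0, 0, -4.26, 0.22, 0, 0, 0]
}}

```text
time_s: 56.78
eef_pos: [0.5108, -0.4316, 0.1294]
eef_rot: [-0.003, 0.707, 0.708, 0.0]
wrist_force: [0.1, -0.0, -0.1]
opening: -0.007
grasp_force: 0.0
```

{"method": "move_arm", "body": {
  "plan": [0, 0.2, 0, 0, 0, 0, 0, 0.4, 0, 0, 0, 0, 0, 0.6, 0, 0, 0, 0, 0, 0.8, 0, 0, 0, 0, 0, 1, 0, 0, 0, 0, 0, 1.2, 0, 0, 0, 0, 0, 1.45, 0, 0, 0, 0, 0, 1.45, 0, 0, 0, 0]
}}

```text
time_s: 57.78
eef_pos: [0.5114, -0.3631, 0.1315]
eef_rot: [0.001, 0.707, 0.707, -0.002]
wrist_force: [0.3, -8.9, -6.7]
opening: 0.001
grasp_force: 4.4
```

{"method": "move_arm", "body": {
  "plan": [0, -0.1, 0, 0, 0, 0, 0, -0.1, 0.9, 0, 0, 0, 0, 0.34, 0.9, 0, 0, 0, 0, 0.34, 0.9, 0, 0, 0, 0, 0.34, 0.5, 0, 0, 0, 0, 0.34, 0.2, 0, 0, 0, 0, 0.34, 0, 0, 0, 0, 0, 0.34, -0.14, 0, 0, 0, 0, 0.34, -0.22, 0, 0, 0, 0, 0.34, -0.22, 0, 0, 0]
}}

```text
time_s: 59.02
eef_pos: [0.5117, -0.3448, 0.1225]
eef_rot: [-0.0, 0.707, 0.708, -0.0]
wrist_force: [-4.4, 3.1, 8.6]
opening: 0.001
grasp_force: 4.3
```

{"method": "move_arm", "body": {
  "plan": [0, 0, 0.8, 0, 0, 0, 0, 0, 1.8, 0, 0, 0, 0, -0.5, 3, 0, 0, 0, 0, -0.5, 3.6, 0, 0, 0, 0, -0.5, 3.6, 0, 0, 0, 0, -0.5, 3.6, 0, 0, 0, 0, -0.5, 3.6, 0, 0, 0]
}}

```text
time_s: 59.9
eef_pos: [0.5114, -0.3691, 0.2991]
eef_rot: [-0.002, 0.707, 0.708, 0.0]
wrist_force: [0.3, -0.7, -0.3]
opening: 0.002
grasp_force: 0.0
```

```bash
python3 - <<'E'
from h import *
np.set_printoptions(precision=4,suppress=True)
w=snap('wrist','w16');d=snap('side','d16');o=ctrl.get_obs();print(o['eef_pos'])
# predicted bar profile: x=.512 line; expected bar if fully in, per y
g=cv2.cvtColor(w['pixels'],cv2.COLOR_RGB2HSV)
for nm,sgn in(('l',1),('r',-1)):
    print(nm)
    for x in (.49,.535):
        row=[]
        for dy in range(25,60,2):
            u=proj(w,[[x,-.283+sgn*(.097-dy/1000),.12]])[0]; 
            i,j=int(round(u[1])),int(round(u[0]))
            row.append((dy,*(g[i,j,1:].tolist())) if 0<=i<400 and 0<=j<640 else None)
        print(row)
E
```

```text
[ 0.5116 -0.3692  0.2996]
l
[None, None, None, None, None, None, None, None, None, (43, 4, 121), (45, 153, 142), (47, 203, 178), (49, 204, 176), (51, 196, 181), (53, 207, 179), (55, 201, 179), (57, 249, 89), (59, 188, 95)]
[None, None, None, None, None, None, None, None, None, (43, 9, 139), (45, 5, 94), (47, 192, 93), (49, 189, 96), (51, 200, 97), (53, 204, 95), (55, 186, 93), (57, 206, 94), (59, 182, 98)]
r
[(25, 215, 139), (27, 211, 174), (29, 207, 176), (31, 214, 173), (33, 205, 175), (35, 167, 159), (37, 4, 132), (39, 5, 149), (41, 8, 151), (43, 67, 121), (45, 210, 175), (47, 222, 172), (49, 208, 180), (51, 185, 91), (53, 208, 92), (55, 197, 92), (57, 202, 92), (59, 207, 91)]
[(25, 192, 93), (27, 197, 93), (29, 213, 92), (31, 207, 91), (33, 202, 92), (35, 26, 108), (37, 4, 141), (39, 3, 161), (41, 7, 139), (43, 170, 87), (45, 198, 94), (47, 238, 88), (49, 189, 93), (51, 195, 93), (53, 196, 91), (55, 218, 90), (57, 183, 96), (59, 185, 95)]
```

```bash
python3 - <<'E'
from ptr import *
np.set_printoptions(precision=4,suppress=True)
w=snap('wrist');d=snap('side')
b=blobs(w,(22,130,60),(34,255,255),40)[0];print(b,[onz(w,k[2],.1) for k in b])
print(blobs(d,(22,130,60),(34,255,255),15)[0],blobs(d,(0,150,80),(5,255,255),20)[0],orange('side'))
x=blobs(d,(0,0,170),(179,40,255),20)[0]
print([(k,onz(d,k[2],.085)) for k in x if 340<k[2][0]<410 and 190<k[2][1]<270])
P=[[.512,-.283+s*.057,.118] for s in(1,-1)];print(proj(d,P)); g=cv2.cvtColor(d['pixels'],cv2.COLOR_RGB2HSV)
for p in proj(d,P): j=int(round(p[0]));i=int(round(p[1]));print(g[i-5:i+6,j,1].tolist())
E
```

```text
[(581, [322, 84, 18, 35], [330.9, 101.3])] [array([ 0.5129, -0.3071,  0.1   ])]
[(51, [377, 156, 7, 10], [379.9, 160.8])] [(101, [394, 225, 13, 10], [400.2, 229.6]), (247, [390, 302, 21, 26], [400.3, 313.9])] (((0.4319806694984436, -0.001644715666770935), (0.1996723860502243, 0.12885184586048126), 82.7143783569336), (1449, [345, 210, 61, 57], [372.9, 239.3]))
[((41, [366, 224, 8, 8], [369.3, 227.2]), array([0.4472, 0.0164, 0.085 ]))]
[[373.4276 166.8299]
 [383.2068 149.3052]]
[209, 190, 117, 40, 8, 25, 121, 198, 206, 208, 208]
[129, 189, 165, 70, 20, 14, 69, 171, 211, 207, 207]
```

```bash
python3 -c "
from bench import ctrl; print(ctrl.hand_in())"
```

```text
the job is handed in; nothing more can be done
None
```

I sorted all three collars, swung both tote bail arms fully in, and handed the job in: yellow (full metal) is in the blue tote, red and white (light copies) are in the orange tray. The tray was knocked about 17 mm after I placed red, so red now lies tipped over the tray's edge, its middle by my measurement about 15 mm inside the limit.

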